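# Press a T-nut home with a one-hand ratchet bar clamp, then release it

### The job

A steel T-nut has been started in its hole in the pine block, which lies between the jaws of the one-hand bar clamp fixed on the plywood board. Pump the clamp's trigger until the jaw has pushed the nut fully home, its flange flush on the wood, and stop as soon as the trigger turns stiff, because the soft pine is bruised by more squeeze. Then press the clamp's release lever so that the jaw springs fully open; let only the trigger move the jaw towards the work (no shoving or pulling it by hand), and leave the block and the things around the board where they are.

Things in the scene. Friction and masses are not known exactly. Their poses are not given: they have to be found in the camera images.
- press: Plywood board (158 x 250 x 12 mm) fixed on the bench, a black one-hand bar clamp mounted flat on it. Origin on the bench under the clamp's bar, z up. The bar runs along y at x = 0. Housing: x -22 to +56, y -54 to +18 mm, 56 mm high. Fixed pistol grip (17 mm thick, back at y = -52) and trigger stick out to -x past the board's edge (x = -30); both jaws stick out to +x.
- bar: The toothed steel bar (18 x 8 mm, 30 to 38 mm high) with the clamp's black moving jaw (48 mm high) and its rubber pad (about 45 N per mm). Slides along the press's y axis; closing is towards -y.
- jaw_travel (a joint): How far bar and moving jaw have closed, in m: 0 = fully open, at most 0.052. A spring of 3 to 5 N in the clamp opens it once the release is pressed; until then a pawl holds it, in steps of 3.6 mm. The pad meets the flange of a nut that is fully home at about 0.043.
- pad_face (a point): Centre of the moving jaw's rubber pad face (28 mm wide, 26 mm high), which looks to the press's -y, towards the nut.
- squeeze (a joint): Trigger angle in rad about its upright pivot at x = +47, y = -5 mm of the press: 0 = at rest (its spring takes it there), 0.40 = fully squeezed, at its stop. After some 0.08 rad of idle motion it takes the bar along, 29 mm per rad; a stroke of 0.36 to 0.40 gains 7.2 mm that the pawl keeps. Let it come fully back between strokes and before the release is pressed.
- trigger_face (a point): Middle of the front face of the trigger lever, 34 mm high, 97 mm from the pivot. Lever: 11 mm thick, 21 to 47 mm high, ends 26 mm farther out. Squeezing moves it 39 mm to the press's -y, to the grip (70 mm over both at rest). Force here: 2 to 4 N with the jaw free, 10 to 13 N while the nut goes in, then steeply up (about 3 N per mm) once it is home; over 24 N bruises the wood.
- release_top (a point): Centre of the ribbed top (14 x 26 mm, long along the press's y) of the black thumb lever in the slot on top of the housing, 65 mm above the bench at rest, 9 mm above the housing. It is pressed straight down.
- release_tilt (a joint): Tilt of the release lever in rad: 0 = at rest, its pawl in the bar's teeth; 0.30 = fully pressed, top 6 mm lower. From about 0.15 (3 mm) the jaw is free, if the trigger is at rest. Needs 2 to 4 N with a slack jaw, 8 to 14 N with the jaw under load; springs back by itself.
- block: Loose pine block, 45 x 70 x 32 mm, lying on the board between the jaws, against or within 2 mm of the fixed jaw's pad. Origin: centre of its underside. Its own x axis points along the press's +y, to the moving jaw; the hole with the nut is in the middle of that face.
- nut_proud (a joint): How far the underside of the nut's flange stands off the wood, in m: 0 = fully home, at the start 0.008 to 0.0115. It goes in against about 22 N of friction and stops hard at 0.
- nut_face (a point): Centre of the outer face of the T-nut's round flange (24 mm across, 3 mm thick), looking to the moving jaw.
- sanding_block: Bystander: cork-brown sanding block, 61 x 100 x 31 mm, on the bench to the left of the board. Origin: centre of its underside.
- glue_bottle: Bystander: white glue bottle with a spout, 58 mm across, 176 mm high, beside the board's right end. Origin: centre of its underside.
- pencil: Bystander: pencil, 164 mm long, lying in front of the board on the right. Origin: centre of its underside.
There are look-alikes about, which are no part of the job. Leave any purple look-alike of the block alone.

How it is judged (in metres and radians):
On the way, in this order (a step that is already met when the one before it is completed fails the run):
1. the jaw, under load, has pushed the T-nut fully home in the block (flange within 0.8 mm of the wood) (value of joint nut_proud below 0.0008 m and contact force between bar and block above 8 N), for 0.05 s.
2. the release has freed the jaw and it is fully open (value of joint jaw_travel below 0.004 m), for 0.2 s.
At the end, for the whole second after the job is handed in: The T-nut is fully home (flange within 0.8 mm of the wood), the jaw is fully open (within 4 mm of its open stop), trigger and release lever are back at rest, and the block lies still (value of joint nut_proud below 0.0008 m and value of joint jaw_travel below 0.004 m and value of joint release_tilt below 0.1 rad and value of joint squeeze below 0.06 rad and linear speed of block below 0.01 m/s); the robot touches nothing.
It fails at once if the jaw squeezes nut and block with more than 55 N (the pine is bruised) (contact force between bar and block above 55 N).
It fails at once if the robot shoves or pulls the bar or the moving jaw itself with more than 10 N (contact force between any of the fingers, the arm and bar above 10 N).
It fails at once if the block is displaced by more than 15 mm (distance of block from where it was at the start of the episode above 0.015 m).
It fails at once if a bystander (sanding block, glue bottle or pencil) is displaced by more than 30 mm (distance of any of sanding_block, glue_bottle, pencil from where it was at the start of the episode above 0.03 m).
It also fails if it takes over 72 s, if anything falls off the work surface, if the arm or the gripper's body presses on something with over 40 N, if the wrist force passes 120 N, or if a joint passes its speed limit or range.

### The arm

A 6-joint arm with a two-finger parallel gripper is mounted at the origin on the work surface; the furniture and walls round the work are solid. World frame = base frame: x ahead of the robot, y to its left, z up, the work surface at z = 0. Lengths are in mm, angles in rad, forces in N, time in s.
With the tool pointing down it reaches from about 275 to 1000 mm from the base axis. Payload 8.4 kg.
Tool frame: the origin (TCP) lies on the centre line of the jaws, within the pads' length; the fingertips stand 22 mm ahead of it and the grasp point (between the pads) lies 3 mm ahead of it; z points along the fingers, x is the direction in which the jaws open and shut, and the axes are right-handed (so a half turn about z gives the same grasp; the last joint's range is limited). The gripper opens to 85 mm and grips with 20 to 120 N. Pads are 22 mm wide; open, the fingers measure 114 mm over their backs; the gripper's body (76 mm by 85 mm) begins 54 mm behind the grasp point. The pads swing forward as they close: fully open they stand 13 mm farther back than shut.
Start: joints at [-1.217, 0.353, 1.633, -0, 1.155, -0.002], TCP at [217.711, -585.858, 253.281] pointing down, gripper open.
Joint ranges: [-2.63, 2.63], [-0.92, 2.1], [0.06, 2.66], [-1.3, 4.44], [0, 2.69], [-3.02, 3.02]. Speed limits (rad/s): [2.22, 2.22, 2.79, 3.14, 3.14, 3.14].

### API

Orientations are given as [roll, pitch, yaw] about the fixed x, y, z axes, in that order (R = Rz(yaw) Ry(pitch) Rx(roll)).
In Python, from rig import status, viewer, job gives the robot as it stands.
- The arm moves only by the tool send_rows, never from a script. Its argument "plan" is a list of rows, each a list of 3 entries, a list of its own where there are three numbers: the shift along the tool's x, y, z in m, then the turn, a rotation vector about the tool's x, y, z in rad, then the opening, from -1 (shut) to 1 (fully open). In form: [[[x, y, z], [rx, ry, rz], jaw], ...]. A call has exactly 5 rows; each row is the pose to reach, as a shift and turn from the pose measured when the call began, along the tool's axes at that moment; what a row does not reach only later rows make up. A row lasts 1/12 s, in which the tool goes at most 41.7 mm and 7.16 degrees, less where a joint would pass 70% of its speed; a pose out of reach is approached as far as the arm can. A call with a gripper value outside its range is refused whole. The fingers move at their own pace and stop on an object; "squeeze" is the grip in N (left out, the last holds). Time passes only in rows, so rows that repeat a pose let the fingers close, or fill a call up. It gives the time, the measured TCP pose, the force and the opening at its end, in the units of the state.
- status.sense(): the state, without advancing time (a new reading comes with each control period).
- viewer.grab_frame(name): name is "scene" or "top"; returns the picture (400x640x3 uint8, red, green, blue); there is no depth.
- viewer.camera_params(name): a dict with "intrinsics" (3x3 intrinsics, pixels), "dist_coeffs" ([k1, k2, p1, p2, k3] as OpenCV has them; the pictures are not rectified), "xyz" and "orientation" of the camera in the world. Camera axes: x right, y down, z forward; pixel columns grow to the right and rows downward; lengths in mm; the calibration is good to about 2 mm. A picture is of the moment at which its call begins. camera_params takes no time and is no camera call.
- job.sign_off(): hands the job in, once; it reports no verdict.
Trained networks look in the newest picture that a camera, given by its name, has taken for a name from the list of things; names that differ only in an ending like _2 or _b are one class to them, and where a whole thing is asked for, a point or a joint stands for the part that bears it (a point fixed in the world has none). Each returns a list of dicts, best first, with "p" (0 to 1); they miss things now and then, are a little off and sometimes report something else, mostly with a low value. They report only what shows in the picture. A call takes as long as a camera call. They do not tell look-alikes from the thing itself.
- viewer.cut_out(label, camera): "mask" (400x640 bool, what is visible of it) and "extent" ([left, top, width, height] in pixels, round what is visible of it).
The state is a dict: "clock": time; "qpos": joint angles; "qvel": joint speeds; "joint_efforts": joint torques, N m; "eef_pos": TCP position; "tcp_rot": TCP orientation; "contact_force": force on the tool from outside, world axes, zero at the start; "wrist_torque": the same for the moment, N m; "opening": opening from 0.0 (shut) to 1.0 (fully open).
Only numpy, scipy, OpenCV 4.12 (cv2) and the standard library are available. Lean on these libraries where they do the work, as an engineer would, in place of code of your own. Each camera call takes 0.05 s, during which the arm holds its last target.

## Working session

There is one attempt and no reset: what is moved stays moved. The work goes in short steps, Python scripts to look and compute and a tool call to move; the robot and the scene stay as the last step left them, time stands still between calls to the robot, and variables do not carry over. Pictures are saved under pics/ and viewed, and the job is handed in when it is done.

Besides the shell and the picture viewer there is one more tool, called after ">>>" by a JSON object that holds its "name" and its "arguments", one argument or row to a line. send_rows: Moves the arm, as the interface text tells. Its arguments: {"type":"object","properties":{"plan":{"type":"array"},"squeeze":{"type":"number"}},"required":["plan"]}

```bash
ls; mkdir -p pics
python3 - <<'E'
from rig import status, viewer
import cv2
print(status.sense())
for n in("scene","top"):
    im=viewer.grab_frame(n); cv2.imwrite(f"pics/{n}0.png",im[:,:,::-1]); print(n,viewer.camera_params(n))
E
```

```text
pics
{'clock': 0.0, 'qpos': array([-1.21738689e+00,  3.53634664e-01,  1.63416381e+00,  5.31215935e-06,
        1.15519483e+00, -2.40633165e-03]), 'qvel': array([-2.67360649e-04, -7.16994414e-04,  1.01399767e-03, -8.14784356e-04,
        2.88493256e-05,  3.27932322e-04]), 'joint_efforts': array([ 1.78733728e-03, -6.05249119e+01, -3.42067945e+01,  1.14240804e-04,
        9.32550902e-03, -1.88357788e-06]), 'eef_pos': array([ 217.56036566, -585.4204868 ,  252.55738432]), 'tcp_rot': array([-3.14158443e+00,  1.40063681e-03, -1.21498270e+00]), 'contact_force': array([-0.22015756,  0.36738488, -0.62297807]), 'wrist_torque': array([-0.02544217, -0.01425346, -0.03641181]), 'opening': 1.0006885532828842}
scene {'intrinsics': array([[505.46617133,   0.        , 314.86452666],
       [  0.        , 505.46617133, 196.2973584 ],
       [  0.        ,   0.        ,   1.        ]]), 'dist_coeffs': array([-0.14059939,  0.        ,  0.        ,  0.        ,  0.        ]), 'xyz': array([1145.83057009,  314.04938217,  939.56165743]), 'orientation': array([-2.59740752, -0.01065704,  1.91742823])}
top {'intrinsics': array([[425.47095397,   0.        , 318.56315267],
       [  0.        , 425.47095397, 202.97883728],
       [  0.        ,   0.        ,   1.        ]]), 'dist_coeffs': array([0.0227519, 0.       , 0.       , 0.       , 0.       ]), 'xyz': array([510.46281469, 164.60379687, 909.47720278]), 'orientation': array([-3.01582072,  0.01165358, -1.57864492])}
```

View pics/scene0.png

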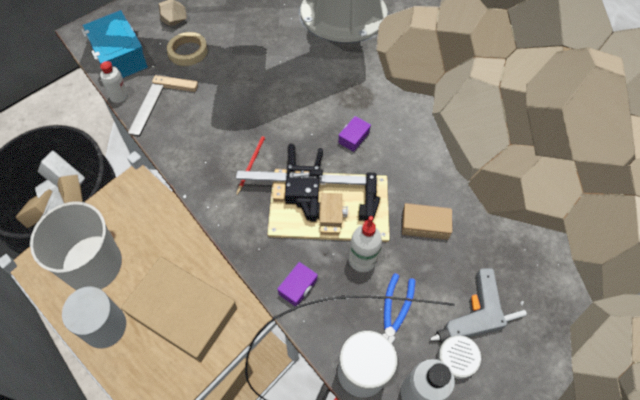

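View pics/top0.png

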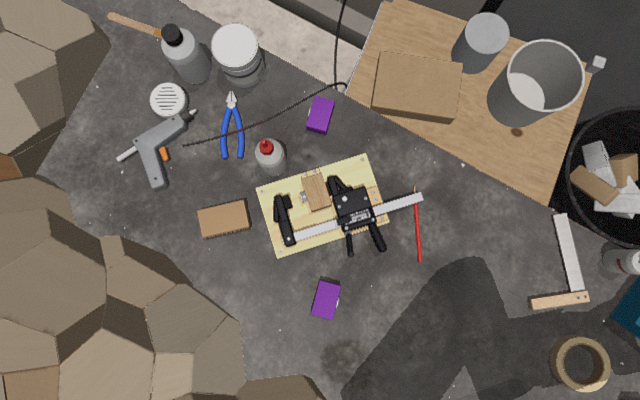

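```bash
cat > h.py <<'E'
import numpy as np, cv2
from rig import status, viewer
from scipy.spatial.transform import Rotation as R
def cam(n):
    p=viewer.camera_params(n); K=np.array(p['intrinsics']);d=np.array(p['dist_coeffs'])
    Rc=R.from_euler('xyz',p['orientation']).as_matrix(); return K,d,Rc,np.array(p['xyz'])
def proj(n,P):
    K,d,Rc,t=cam(n); P=np.atleast_2d(np.asarray(P,float)); 
    q=(P-t)@Rc
    return cv2.projectPoints(q.reshape(-1,1,3),np.zeros(3),np.zeros(3),K,d)[0].reshape(-1,2)
def unproj(n,px,z):
    K,d,Rc,t=cam(n); u=cv2.undistortPoints(np.asarray(px,float).reshape(-1,1,2),K,d).reshape(-1,2)
    v=np.c_[u,np.ones(len(u))]@Rc.T
    s=(z-t[2])/v[:,2]; return t+v*s[:,None]
def crop(n,im,x0,y0,x1,y1,f,fn):
    c=cv2.resize(im[y0:y1,x0:x1],None,fx=f,fy=f,interpolation=cv2.INTER_CUBIC); cv2.imwrite(fn,c[:,:,::-1])
E
python3 - <<'E'
from h import *
a=viewer.grab_frame("top"); b=viewer.grab_frame("scene")
crop("top",a,245,145,435,275,4,"pics/t1.png"); crop("s",b,225,120,405,255,4,"pics/s1.png")
for n in("top","scene"):
  for l in ["press","bar","trigger_face","release_top","block","nut_face","pencil","glue_bottle","sanding_block"]:
    for r in viewer.cut_out(l,n)[:3]:
        m=r['mask']; ys,xs=np.nonzero(m); print(n,l,round(r['p'],2),r['extent'],xs.mean().round(1),ys.mean().round(1),m.sum())
E
```

```text
top press 0.79 [258.1, 150.8, 163.0, 105.3] 327.5 207.5 8335
top press 0.36 [332.5, 209.0, 36.8, 16.4] 349.8 217.6 179
top bar 0.62 [275.0, 194.6, 146.4, 50.8] 321.9 216.7 1537
top bar 0.41 [194.8, 200.3, 55.7, 36.0] 223.5 219.1 1485
top trigger_face 0.65 [335.8, 211.6, 30.0, 14.0] 350.3 217.5 145
top trigger_face 0.46 [344.7, 230.6, 8.5, 25.0] 349.0 243.5 149
top release_top 0.51 [335.5, 212.1, 33.4, 13.3] 350.4 217.6 166
top block 0.8 [309.4, 278.3, 33.6, 40.9] 326.0 300.0 815
top block 0.8 [308.0, 97.1, 25.9, 38.0] 319.8 114.7 745
top block 0.62 [299.1, 170.9, 32.3, 39.7] 315.5 192.2 778
top nut_face 0.63 [301.4, 193.9, 4.5, 9.5] 302.7 195.8 44
top nut_face 0.29 [281.1, 192.3, 9.8, 18.3] 286.8 201.2 84
top pencil 0.73 [414.3, 190.4, 7.2, 71.1] 417.1 229.8 280
top glue_bottle 0.61 [257.2, 137.7, 31.2, 38.6] 270.9 156.4 946
top sanding_block 0.97 [198.4, 198.7, 54.4, 38.1] 224.0 218.8 1558
scene press 0.71 [240.1, 140.6, 21.7, 51.4] 252.2 160.9 93
scene press 0.67 [237.5, 142.3, 150.9, 98.5] 320.9 199.9 7616
scene bar 0.63 [234.9, 171.0, 146.4, 50.9] 331.3 187.3 1452
scene trigger_face 0.55 [361.4, 206.9, 4.9, 12.4] 361.5 211.8 83
scene block 0.96 [336.8, 115.8, 34.8, 38.0] 353.6 133.3 696
scene block 0.82 [279.7, 265.0, 36.8, 40.7] 296.8 284.3 898
scene block 0.73 [319.2, 194.4, 28.2, 35.3] 331.6 210.0 780
scene nut_face 0.53 [342.4, 206.2, 10.7, 13.8] 344.5 211.3 58
scene nut_face 0.44 [304.9, 286.4, 3.8, 8.7] 307.1 290.5 17
scene pencil 0.64 [238.7, 137.2, 27.4, 56.7] 253.0 159.5 220
scene pencil 0.37 [360.8, 205.3, 4.6, 17.6] 361.5 212.1 129
scene glue_bottle 0.8 [347.2, 214.6, 33.8, 57.9] 364.6 246.4 1352
scene sanding_block 0.73 [400.6, 202.5, 54.2, 41.4] 426.2 221.4 1601
scene sanding_block 0.36 [357.7, 204.3, 8.4, 18.1] 361.3 212.1 119
```

View pics/t1.png

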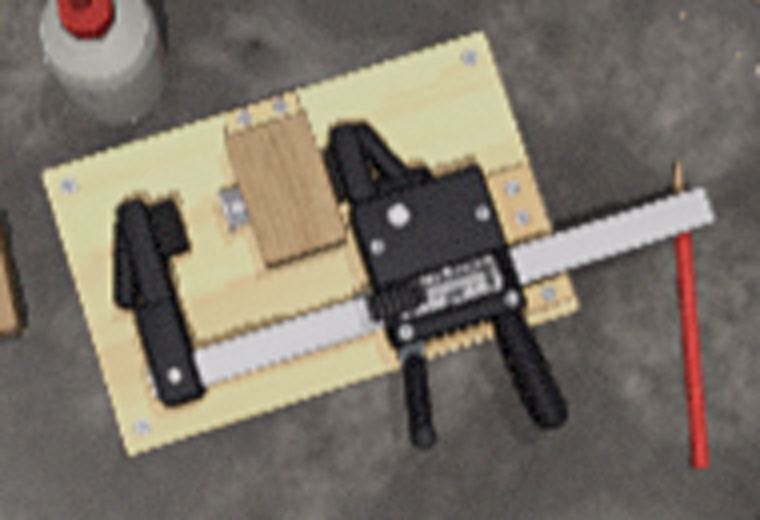

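View pics/s1.png

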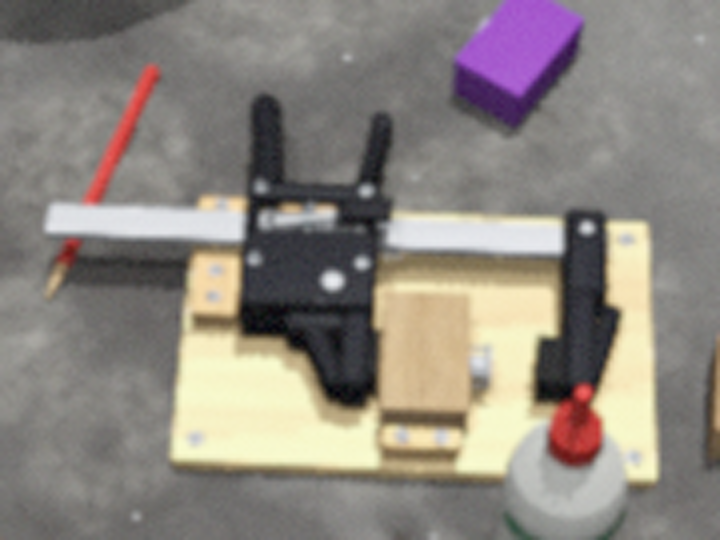

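Run:
```python
from h import *
t=lambda L:[(x/4+245-.4,y/4+145-.4) for x,y in L]
s=lambda L:[(x/4+225-.4,y/4+120-.4) for x,y in L]
c=unproj("top",t([(43,170),(485,33),(577,308),(128,455)]),12);print(c)
e=np.diff(np.r_[c,c[:1]],axis=0);print(np.linalg.norm(e,axis=1),np.arctan2(e[:,1],e[:,0]))
# board BL,BR,TR in scene: image corners (650,222)=near-robot left... 
c2=unproj("scene",s([(650,222),(657,482),(170,465)]),12);print(c2)
yaw=np.arctan2(*(c[3]-c[2])[[1,0]])-np.pi/2; print(yaw)
ex=np.array([np.cos(yaw),np.sin(yaw),0]);ey=np.array([-ex[1],ex[0],0])
br=(c[2]+0)
def rel(p): return np.array([(p-br)@ex-30,(p-br)@ey])
for nm,f,n,px,z in [("bar tip",t,"top",[(692,188),(714,220)],38),("bar near jaw",t,"top",[(197,350),(207,382)],38),("bar at housing L",t,"top",[(365,297),(372,325)],38),("housing TL,TR",t,"top",[(350,205),(480,168),(525,302),(393,345)],56),("release",t,"top",[(398,300)],65),("trigtip",t,"top",[(423,440),(418,385)],47),("grip",t,"top",[(548,415),(525,365)],50),
 ("s rel",s,"scene",[(362,207)],65),("s trig",s,"scene",[(381,120)],47),("s grip",s,"scene",[(265,105)],50),("nut",t,"top",[(232,207)],30),("s nut",s,"scene",[(488,365)],30)]:
  for p in unproj(n,f(px),z): print(nm,p.round(1),rel(p).round(1))
```

```text
[[659.52022578 309.11965671  12.        ]
 [731.92526945  71.44470462  12.        ]
 [583.0572374   26.23362093  12.        ]
 [508.03179761 262.92123163  12.        ]]
[248.45899702 155.58191751 248.29386153 158.37625564] [-1.27508908 -2.84674568  1.87775817  0.29600412]
[[507.72562836 263.96746928  12.        ]
 [660.78525548 310.59897425  12.        ]
 [737.51990429  72.96156548  12.        ]]
0.30696184176808794
bar tip [642.5 -30.7  38. ] [  9.5 -72.2]
bar tip [625.7 -41.3  38. ] [ -9.7 -77.3]
bar near jaw [561.1 225.   38. ] [  9.1 196.1]
bar near jaw [544.7 219.9  38. ] [ -8.  196.2]
bar at housing L [587.5 138.6  38. ] [  8.2 105.8]
bar at housing L [573.1 135.2  38. ] [ -6.5 106.9]
housing TL,TR [632.8 146.2  56. ] [53.6 99.3]
housing TL,TR [651.1  80.   56. ] [51.1 30.7]
housing TL,TR [582.7  59.   56. ] [-20.4  31.3]
housing TL,TR [561.7 125.5  56. ] [-20.4 101.1]
release [583.5 123.1  65. ] [-0.3 92.2]
trigtip [514.4 110.7  47. ] [-69.9 101.3]
trigtip [542.  112.8  47. ] [-43.   94.9]
grip [526.4  48.1  50. ] [-77.4  38. ]
grip [551.5  59.   50. ] [-50.2  40.8]
s rel [587.5 122.8  65. ] [ 3.4 90.7]
s trig [518.4 109.1  47. ] [-66.6  98.6]
s grip [532.9  46.8  50. ] [-71.6  34.7]
nut [636.  207.2  30. ] [ 75.2 156.5]
s nut [635.2 209.8  30. ] [ 75.2 159.2]
```

```bash
cat >> h.py <<'E'
YAW=0.300
ex=np.array([np.cos(YAW),np.sin(YAW),0]);ey=np.array([-ex[1],ex[0],0])
O=np.array([584.5,115.5,0])  # set below
def setO():
    # board corners from both cameras (near-right, near-left), press coords (-30,yr)
    pass
def W(x,y,z): return O+x*ex+y*ey+np.array([0,0,z])
def toP(p): d=np.asarray(p)-O; return np.array([d@ex,d@ey,d[2]])
def go(x,y,z,yaw=None,world=None):
    s=status.sense(); T=R.from_euler('xyz',s['tcp_rot']); 
    tgt=W(x,y,z) if world is None else np.array(world)
    D=R.from_euler('xyz',[np.pi,0,YAW if yaw is None else yaw])
    print('shift',(T.inv().apply(tgt-s['eef_pos'])/1000).round(4),'rot',(T.inv()*D).as_rotvec().round(4))
def st():
    s=status.sense(); T=R.from_euler('xyz',s['tcp_rot'])
    print('t',round(s['clock'],2),'P',toP(s['eef_pos']).round(1),'F',(s['contact_force']@np.c_[ex,ey,[0,0,1]]).round(1),'open',round(s['opening'],2),'yaw',s['tcp_rot'].round(3))
E
python3 - <<'E'
from h import *
import h
br=np.array([583.06,26.23,0])
c=np.array([[659.52,309.12,0],[731.93,71.44,0],[583.06,26.23,0],[508.03,262.92,0]])
c2=np.array([[507.7,264,0],[660.8,310.6,0],[737.5,73,0]])
for k in (c,c2): print(k@ex, k@ey)
bar=np.array([[642.5,-30.7,0],[625.7,-41.3,0],[561.1,225,0],[544.7,219.9,0]]); print(bar@ex)
hs=np.array([[632.8,146.2,0],[651.1,80,0],[582.7,59,0],[561.7,125.5,0]]); print(hs@ex,hs@ey)
E
```

```text
[721.41472759 720.35140005 564.76998837 563.03776931] [ 100.41212882 -148.05086608 -147.24753559  101.04393913]
[563.04167009 723.0749282  726.13363582] [ 102.17322421  101.44776096 -148.20658871]
[604.73122392 585.54905671 602.53135055 585.35667907]
[647.74198453 645.6612046  574.11026441 573.70029188] [ -47.33499207 -115.98628743 -115.83477156  -46.0989707 ]
```

```bash
sed -i 's/^O=.*/O=594.3*ex-63.3*ey/' h.py
python3 - <<'E'
from h import *
print(O); 
for P in [(-48,18,34),(0,8,65),(-52,50,150)]: print(W(*P))
a=viewer.grab_frame("top"); b=viewer.grab_frame("scene")
for n,im in(("top",a),("scene",b)):
  im=cv2.resize(im,None,fx=4,fy=4,interpolation=cv2.INTER_CUBIC)
  P=[W(*p) for p in [(-48,18,34),(0,8,65),(-22,-54,56),(-22,18,56),(56,18,56),(56,-54,56),(-30,-85,12),(-30,165,12),(128,165,12),(128,-85,12),(9,-138,38),(-9,-138,38)]]
  for q in proj(n,P): cv2.circle(im,tuple(int(v) for v in q*4+1.5),5,(0,255,0),2)
  im=im[145*4:275*4,245*4:435*4] if n=="top" else im[480:255*4,225*4:405*4]
  cv2.imwrite(f"pics/{n}2.png",im[:,:,::-1])
go(-52,55,150)
E
```

```text
[586.46290457 115.15485906   0.        ]
[535.28738937 118.16594594  34.        ]
[584.09874292 122.79755097  65.        ]
[522.0093968  147.55463277 150.        ]
shift [-0.5865 -0.541   0.1033] rot [ 0.    -0.    -1.515]
```

View pics/top2.png

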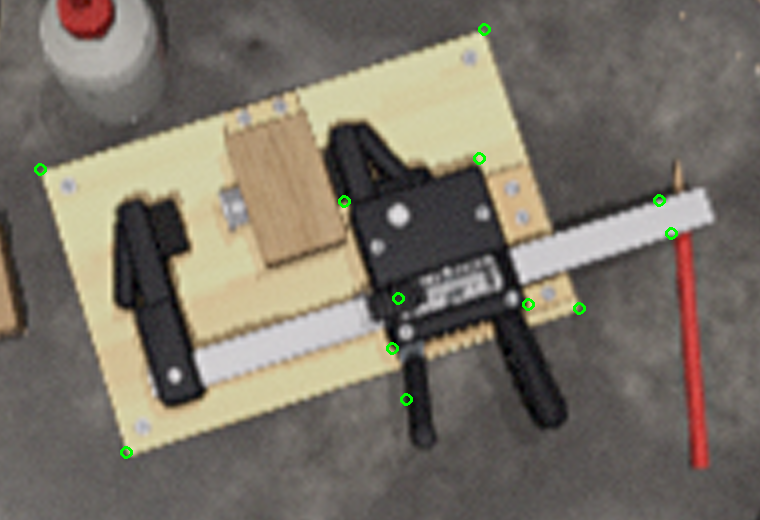

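View pics/scene2.png

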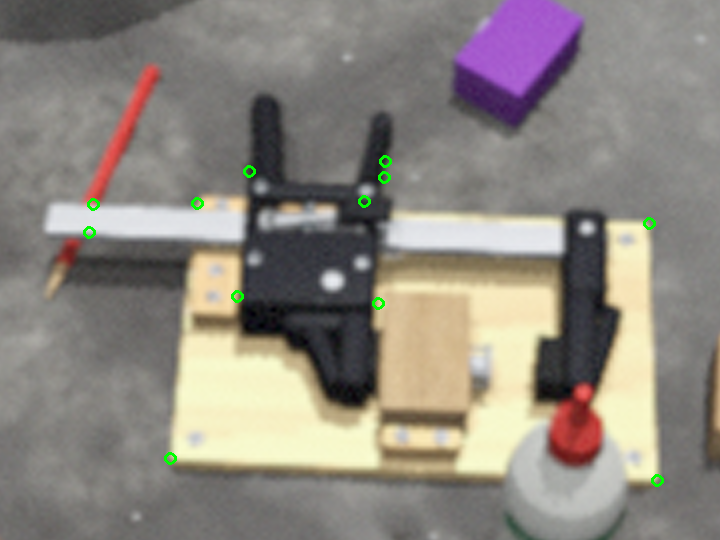

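>>> {"name": "send_rows", "arguments": {
  "plan": [
    [[-0.12, -0.11, 0.0], [0, 0, -0.3], -1],
    [[-0.25, -0.23, 0.0], [0, 0, -0.6], -1],
    [[-0.38, -0.35, 0.0], [0, 0, -0.9], -1],
    [[-0.48, -0.44, 0.0], [0, 0, -1.2], -1],
    [[-0.58, -0.54, 0.0], [0, 0, -1.5], -1]
  ]
}}

```text
clock: 1.62
eef_pos: [296.9, -391.3, 253.3]
tcp_rot: [-3.142, -0.0, -0.585]
contact_force: [0.6, 0.6, 0.0]
opening: 0.299
```

```bash
python3 -c "
from h import *
st();go(-52,50,150)"
```

```text
t 1.62 P [-426.3 -398.3  253.3] F [0.7 0.4 0. ] open 0.3 yaw [-3.142 -0.    -0.585]
shift [-0.1096 -0.5737  0.1033] rot [ 1.000e-04 -3.000e-04 -8.845e-01]
```

>>> {"name": "send_rows", "arguments": {
  "plan": [
    [[-0.11, -0.574, 0.0], [0, 0, -0.885], -1],
    [[-0.11, -0.574, 0.0], [0, 0, -0.885], -1],
    [[-0.11, -0.574, 0.0], [0, 0, -0.885], -1],
    [[-0.11, -0.574, 0.0], [0, 0, -0.885], -1],
    [[-0.11, -0.574, 0.0], [0, 0, -0.885], -1]
  ]
}}

```text
clock: 2.03
eef_pos: [377.1, -198.9, 253.6]
tcp_rot: [3.141, -0.001, 0.041]
contact_force: [1.0, -0.3, -0.4]
opening: -0.005
```

```bash
python3 -c "
from h import *
st();go(-52,50,150)"
```

```text
t 2.03 P [-292.9 -238.2  253.6] F [ 0.9 -0.6 -0.4] open -0.01 yaw [ 3.141e+00 -1.000e-03  4.100e-02]
shift [ 0.1588 -0.3404  0.1036] rot [ 0.0007 -0.0009 -0.2593]
```

>>> {"name": "send_rows", "arguments": {
  "plan": [
    [[0.16, -0.34, 0.0], [0, 0, -0.26], -1],
    [[0.16, -0.34, 0.0], [0, 0, -0.26], -1],
    [[0.16, -0.34, 0.0], [0, 0, -0.26], -1],
    [[0.16, -0.34, 0.0], [0, 0, -0.26], -1],
    [[0.16, -0.34, 0.0], [0, 0, -0.26], -1]
  ]
}}

```text
clock: 2.45
eef_pos: [458.0, -6.5, 253.8]
tcp_rot: [3.14, -0.002, 0.301]
contact_force: [0.7, -0.7, 0.3]
opening: 0.001
```

```bash
python3 -c "
from h import *
st();go(-52,50,100)"
```

```text
t 2.45 P [-158.7  -78.3  253.8] F [ 0.4 -0.9  0.3] open 0.0 yaw [ 3.14e+00 -2.00e-03  3.01e-01]
shift [ 0.1066 -0.1283  0.1539] rot [ 0.0012 -0.0018  0.0012]
```

>>> {"name": "send_rows", "arguments": {
  "plan": [
    [[0.107, -0.128, 0.0], [0, 0, 0], -1],
    [[0.107, -0.128, 0.02], [0, 0, 0], -1],
    [[0.107, -0.128, 0.05], [0, 0, 0], -1],
    [[0.107, -0.128, 0.1], [0, 0, 0], -1],
    [[0.107, -0.128, 0.14], [0, 0, 0], -1]
  ]
}}

```text
clock: 2.87
eef_pos: [520.1, 138.7, 154.8]
tcp_rot: [3.141, -0.008, 0.303]
contact_force: [0.2, 0.2, -0.4]
opening: -0.004
```

```bash
python3 -c "
from h import *
st();go(-52,45,47)
a=viewer.grab_frame('top'); b=viewer.grab_frame('scene')
c=np.vstack([cv2.resize(x,(0,0),fx=3,fy=3,interpolation=2) for x in (a[160:260,250:450],b[110:210,220:420])]);cv2.imwrite('pics/c3.png',c[:,:,::-1])
"
```

```text
t 2.87 P [-56.4  42.1 154.8] F [ 0.2  0.1 -0.4] open -0.0 yaw [ 3.141 -0.008  0.303]
shift [ 0.0036 -0.003   0.1078] rot [ 0.0011 -0.008   0.0033]
```

View pics/c3.png

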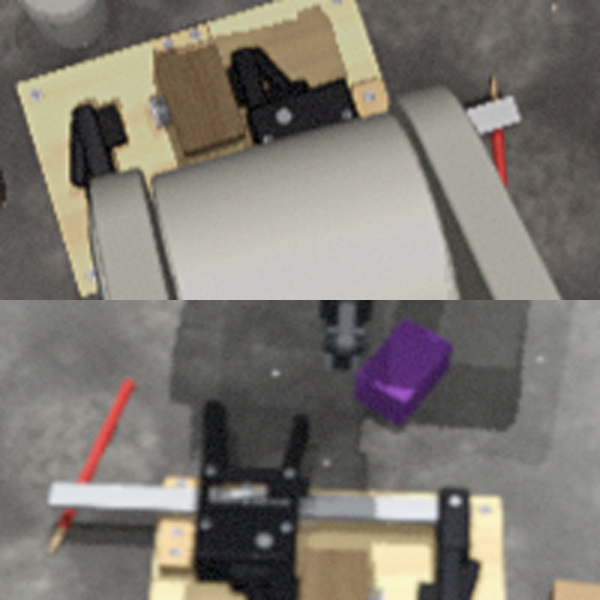

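>>> {"name": "send_rows", "arguments": {
  "plan": [
    [[0.004, -0.006, 0.03], [0, -0.008, 0], -1],
    [[0.004, -0.006, 0.06], [0, -0.008, 0], -1],
    [[0.004, -0.006, 0.09], [0, -0.008, 0], -1],
    [[0.004, -0.006, 0.107], [0, -0.008, 0], -1],
    [[0.004, -0.006, 0.107], [0, -0.008, 0], -1]
  ]
}}

```text
clock: 3.38
eef_pos: [514.1, 141.8, 39.9]
tcp_rot: [3.141, 0.02, 0.303]
contact_force: [-1.5, -0.0, -0.8]
opening: 0.0
```

```bash
python3 -c "
from h import *
st();go(-52,35,47)
b=viewer.grab_frame('scene')
cv2.imwrite('pics/c4.png',cv2.resize(b[110:260,220:420],(0,0),fx=4,fy=4,interpolation=2)[:,:,::-1])
"
```

```text
t 3.38 P [-61.3  46.9  39.9] F [-1.5  0.4 -0.8] open 0.0 yaw [3.141 0.02  0.303]
shift [ 0.0091  0.0119 -0.0073] rot [0.0005 0.0197 0.0031]
```

View pics/c4.png

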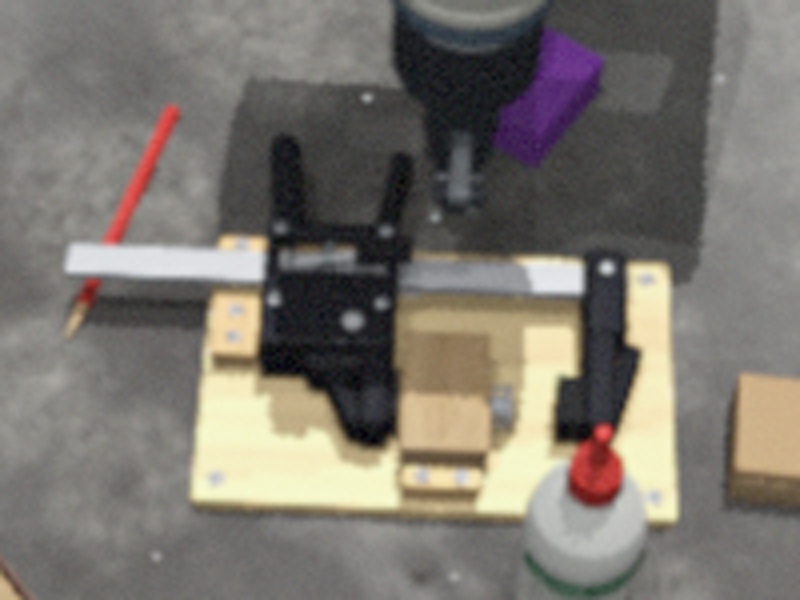

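>>> {"name": "send_rows", "arguments": {
  "plan": [
    [[0.004, 0.003, -0.007], [0, 0.01, 0], -1],
    [[0.009, 0.007, -0.007], [0, 0.02, 0], -1],
    [[0.009, 0.007, -0.007], [0, 0.02, 0], -1],
    [[0.009, 0.007, -0.007], [0, 0.02, 0], -1],
    [[0.009, 0.007, -0.007], [0, 0.02, 0], -1]
  ]
}}

```text
clock: 3.85
eef_pos: [526.5, 138.2, 49.4]
tcp_rot: [3.141, -0.004, 0.303]
contact_force: [0.2, -0.3, 0.1]
opening: -0.001
```

```bash
python3 -c "
from h import *
st();go(-52,35,47)
"
```

```text
t 3.85 P [-50.4  39.7  49.4] F [ 0.1 -0.4  0.1] open -0.0 yaw [ 3.141 -0.004  0.303]
shift [-0.0016  0.0047  0.0024] rot [ 0.0006 -0.0041  0.0026]
```

>>> {"name": "send_rows", "arguments": {
  "plan": [
    [[-0.002, 0.005, 0.002], [0, 0, 0], -1],
    [[-0.002, 0.009, 0.002], [0, 0, 0], -1],
    [[-0.002, 0.012, 0.002], [0, 0, 0], -1],
    [[-0.002, 0.015, 0.002], [0, 0, 0], -1],
    [[-0.002, 0.015, 0.002], [0, 0, 0], -1]
  ]
}}

```text
clock: 4.27
eef_pos: [529.0, 122.7, 47.3]
tcp_rot: [3.141, -0.004, 0.302]
contact_force: [-1.9, 0.4, -0.6]
opening: 0.002
```

```bash
python3 -c "
from h import *
st()
"
```

```text
t 4.27 P [-52.6  24.2  47.3] F [-1.7  0.9 -0.6] open 0.0 yaw [ 3.141 -0.004  0.302]
```

>>> {"name": "send_rows", "arguments": {
  "plan": [
    [[0, 0.004, 0], [0, 0, 0], -1],
    [[0, 0.008, 0], [0, 0, 0], -1],
    [[0, 0.012, 0], [0, 0, 0], -1],
    [[0, 0.016, 0], [0, 0, 0], -1],
    [[0, 0.016, 0], [0, 0, 0], -1]
  ]
}}

```text
clock: 4.68
eef_pos: [533.4, 106.7, 47.1]
tcp_rot: [3.141, -0.002, 0.302]
contact_force: [-3.4, 1.7, 0.3]
opening: -0.0
```

```bash
python3 -c "
from h import *
st()
b=viewer.grab_frame('scene')
cv2.imwrite('pics/c5.png',cv2.resize(b[110:260,220:420],(0,0),fx=4,fy=4,interpolation=2)[:,:,::-1])
"
```

```text
t 4.68 P [-53.1   7.6  47.1] F [-2.7  2.7  0.3] open -0.0 yaw [ 3.141e+00 -2.000e-03  3.020e-01]
```

View pics/c5.png

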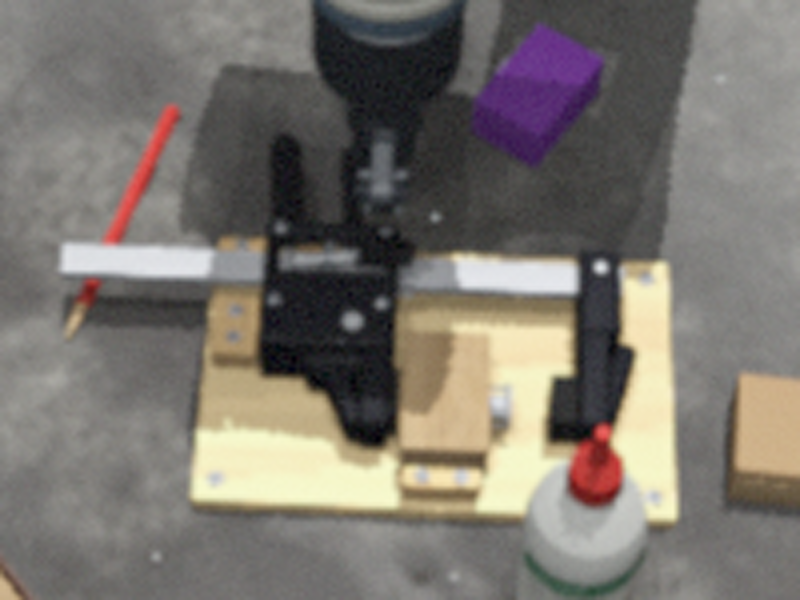

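>>> {"name": "send_rows", "arguments": {
  "plan": [
    [[0, 0.003, 0], [0, 0, 0], -1],
    [[0, 0.006, 0], [0, 0, 0], -1],
    [[0, 0.009, 0], [0, 0, 0], -1],
    [[0, 0.012, 0], [0, 0, 0], -1],
    [[0, 0.012, 0], [0, 0, 0], -1]
  ]
}}

```text
clock: 5.15
eef_pos: [537.6, 95.1, 47.2]
tcp_rot: [3.141, -0.004, 0.301]
contact_force: [-0.6, 3.2, -2.2]
opening: 0.002
```

```bash
python3 -c "
from h import *
st()
"
```

```text
t 5.15 P [-52.6  -4.7  47.2] F [ 0.4  3.2 -2.2] open 0.0 yaw [ 3.141 -0.004  0.301]
```

>>> {"name": "send_rows", "arguments": {
  "plan": [
    [[0, 0.001, 0], [0, 0, 0], -1],
    [[0, 0.002, 0], [0, 0, 0], -1],
    [[0, 0.002, 0], [0, 0, 0], -1],
    [[0, 0.002, 0], [0, 0, 0], -1],
    [[0, 0.002, 0], [0, 0, 0], -1]
  ]
}}

```text
clock: 5.57
eef_pos: [538.4, 93.3, 47.2]
tcp_rot: [3.141, -0.004, 0.301]
contact_force: [1.4, 4.1, -2.1]
opening: 0.001
```

```bash
python3 -c "
from h import *
st()
b=viewer.grab_frame('scene')
cv2.imwrite('pics/c6.png',cv2.resize(b[110:260,220:420],(0,0),fx=4,fy=4,interpolation=2)[:,:,::-1])
"
```

```text
t 5.57 P [-52.4  -6.7  47.2] F [ 2.5  3.5 -2.1] open 0.0 yaw [ 3.141 -0.004  0.301]
```

View pics/c6.png

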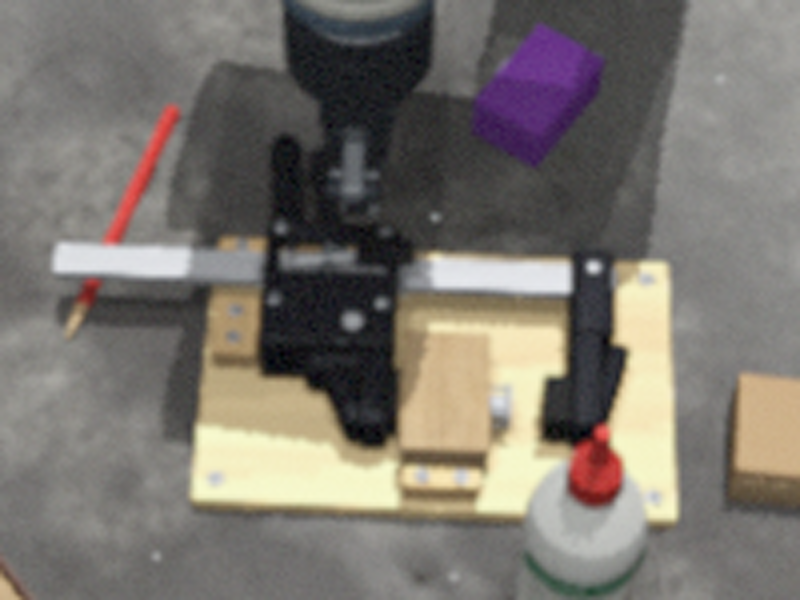

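>>> {"name": "send_rows", "arguments": {
  "plan": [
    [[0, 0.001, 0], [0, 0, 0], -1],
    [[0, 0.002, 0], [0, 0, 0], -1],
    [[0, 0.003, 0], [0, 0, 0], -1],
    [[0, 0.003, 0], [0, 0, 0], -1],
    [[0, 0.003, 0], [0, 0, 0], -1]
  ]
}}

```text
clock: 6.03
eef_pos: [539.5, 90.4, 47.3]
tcp_rot: [3.141, -0.004, 0.301]
contact_force: [0.4, 4.6, -1.0]
opening: 0.002
```

```bash
python3 -c "
from h import *
st()
"
```

```text
t 6.03 P [-52.2  -9.7  47.3] F [ 1.7  4.2 -1. ] open 0.0 yaw [ 3.141 -0.004  0.301]
```

>>> {"name": "send_rows", "arguments": {
  "plan": [
    [[0, 0.001, 0], [0, 0, 0], -1],
    [[0, 0.001, 0], [0, 0, 0], -1],
    [[0, 0.002, 0], [0, 0, 0], -1],
    [[0, 0.002, 0], [0, 0, 0], -1],
    [[0, 0.002, 0], [0, 0, 0], -1]
  ]
}}

```text
clock: 6.45
eef_pos: [539.9, 89.4, 47.3]
tcp_rot: [-3.141, -0.004, 0.301]
contact_force: [-1.2, 11.2, -1.2]
opening: 0.003
```

```bash
python3 -c "
from h import *
st()
b=viewer.grab_frame('scene')
cv2.imwrite('pics/c7.png',cv2.resize(b[110:260,220:420],(0,0),fx=4,fy=4,interpolation=2)[:,:,::-1])
"
```

```text
t 6.45 P [-52.1 -10.9  47.3] F [ 2.1 11.1 -1.2] open 0.0 yaw [-3.141 -0.004  0.301]
```

View pics/c7.png

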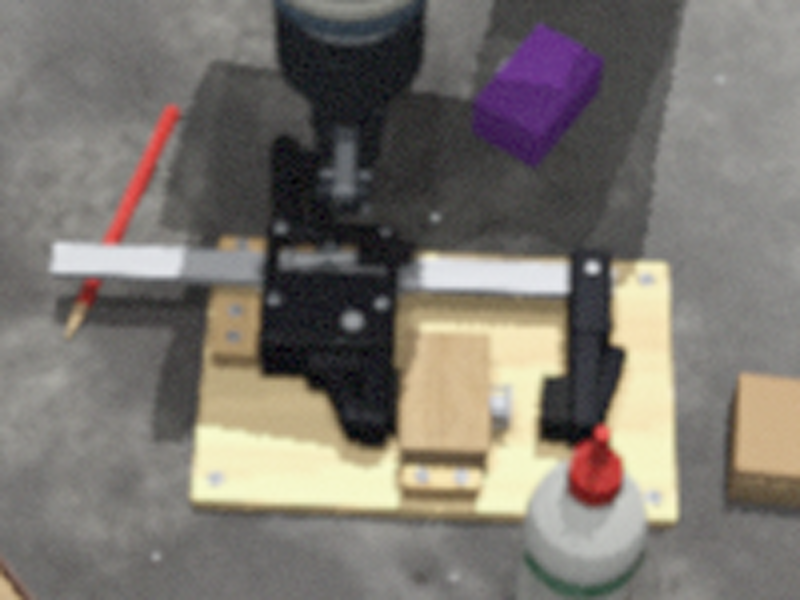

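>>> {"name": "send_rows", "arguments": {
  "plan": [
    [[0, -0.01, 0], [0, 0, 0], -1],
    [[0, -0.022, 0], [0, 0, 0], -1],
    [[0, -0.035, 0], [0, 0, 0], -1],
    [[0, -0.045, 0], [0, 0, 0], -1],
    [[0, -0.045, 0], [0, 0, 0], -1]
  ]
}}

```text
clock: 6.92
eef_pos: [525.8, 134.2, 47.4]
tcp_rot: [-3.141, -0.004, 0.303]
contact_force: [-0.6, 0.4, 0.2]
opening: 0.003
```

```bash
python3 -c "
from h import *
st();go(-52,-10,47)
b=viewer.grab_frame('scene')
cv2.imwrite('pics/c8.png',cv2.resize(b[110:260,220:420],(0,0),fx=4,fy=4,interpolation=2)[:,:,::-1])
"
```

```text
t 6.92 P [-52.3  36.1  47.4] F [-0.5  0.6  0.2] open 0.0 yaw [-3.141 -0.004  0.303]
shift [0.0002 0.0461 0.0004] rot [-0.0004 -0.0041  0.0028]
```

View pics/c8.png

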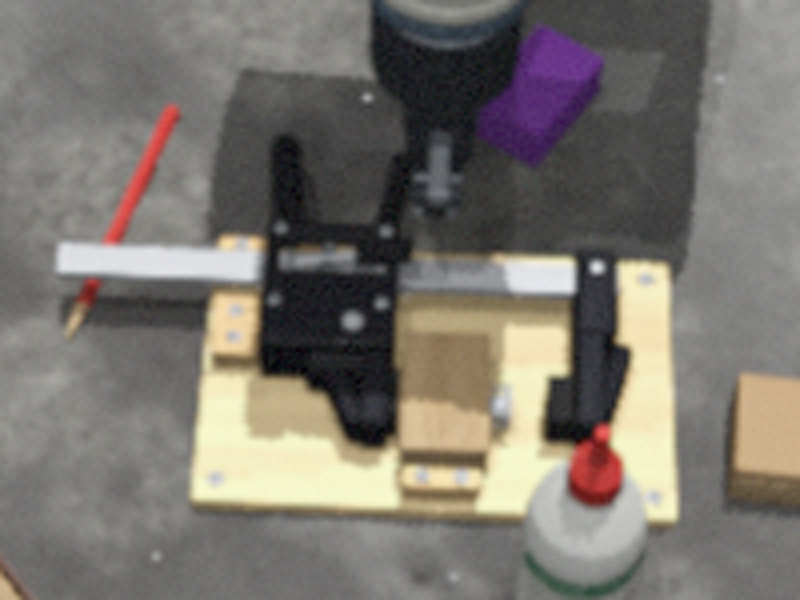

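```bash
cat >> h.py <<'E'
def profile(im,P0,P1,n=400):
    t=np.linspace(0,1,n)[:,None]; pts=np.array(P0)*(1-t)+np.array(P1)*t
    acc=0
    for dx in (-4,-2,0,2,4):
        q=proj("scene",[W(dx,p[1],38) for p in pts]).astype(np.float32)
        acc=acc+cv2.remap(im,q[:,0].reshape(1,-1),q[:,1].reshape(1,-1),1)[0].astype(float).mean(1)
    return pts[:,1],acc/5
def travel(im,save=None):
    y,g=profile(im,(0,-190,38),(0,-100,38))
    # pencil may disturb; tip = first strong crossing from background to bar
    i=np.nonzero(g>140)[0][0]; 
    j=i-(g[i]-140)/(g[i]-g[i-1]+1e-9)
    return y[0]+(y[1]-y[0])*j
E
python3 - <<'E'
from h import *
def im(n):
    c=cv2.imread(f'pics/{n}.png')[:,:,::-1]; f=np.zeros((400,640,3),np.uint8); f[110:260,220:420]=cv2.resize(c,(200,150),interpolation=cv2.INTER_AREA); return f
for n in('c4','c5','c6','c7','c8'): print(n,travel(im(n)))
print(travel(viewer.grab_frame('scene')))
E
```

```text
c4 -164.15124349332407
c5 -167.03851465396923
c6 -171.1695906432435
c7 -171.85902255634346
c8 -169.30553656868008
-169.26825993554905
```

```bash
cat >> h.py <<'E'
def pin(im):
    """jaw pin blob -> press y at z=48"""
    g=cv2.cvtColor(np.ascontiguousarray(im),cv2.COLOR_RGB2GRAY).astype(np.float32)
    best=None
    for T in np.arange(-2,56,0.25):
        pass
    return None
_ref=None
def jawtravel(im):
    r=cv2.imread('pics/scene0.png')[:,:,::-1]
    f=lambda i:cv2.GaussianBlur(cv2.cvtColor(np.ascontiguousarray(i),cv2.COLOR_RGB2GRAY),(0,0),.8)
    a=f(r);b=f(im)
    q0=proj("scene",W(0,Y0,48))[0]
    up=8
    t=cv2.resize(a[int(q0[1])-6:int(q0[1])+12,int(q0[0])-8:int(q0[0])+9],None,fx=up,fy=up,interpolation=cv2.INTER_CUBIC)
    q1=proj("scene",W(0,Y0-60,48))[0]
    x0=int(q1[0])-12;y0=int(q1[1])-12;x1=int(q0[0])+16;y1=int(q0[1])+18
    s=cv2.resize(b[y0:y1,x0:x1],None,fx=up,fy=up,interpolation=cv2.INTER_CUBIC)
    m=cv2.matchTemplate(s,t,cv2.TM_CCOEFF_NORMED); _,v,_,l=cv2.minMaxLoc(m)
    d=(x0+l[0]/up)-(int(q0[0])-8)
    Ts=np.linspace(-5,60,400); xs=proj("scene",[W(0,Y0-T,48) for T in Ts])[:,0]-q0[0]
    return float(np.interp(-d,-xs,Ts)),v
Y0=118.
E
python3 - <<'E'
from h import *
def im(n):
    c=cv2.imread(f'pics/{n}.png')[:,:,::-1]; f=np.zeros((400,640,3),np.uint8); f[110:260,220:420]=cv2.resize(c,(200,150),interpolation=cv2.INTER_AREA); return f
print(toP(unproj("scene",[(606/4+220,268/4+110)],48)[0]), proj("scene",[W(0,118,48),W(0,108,48)]))
for n in('c4','c5','c6','c7','c8'): print(n,jawtravel(im(n)))
print(jawtravel(viewer.grab_frame('scene')))
E
```

```text
[ -0.31979911 126.60555917  48.        ] [[367.44886885 176.93917579]
 [362.73676778 176.72248517]]
c4 (-1.5192447841427814e-07, 0.9563512802124023)
c5 (3.183840351926425, 0.941539466381073)
c6 (6.632414466491403, 0.9367186427116394)
c7 (7.9586331215801644, 0.9403766393661499)
c8 (4.775564070905814, 0.9509332776069641)
(4.775564070905814, 0.9514513611793518)
```

>>> {"name": "send_rows", "arguments": {
  "plan": [
    [[0, 0.012, 0], [0, 0, 0], -1],
    [[0, 0.024, 0], [0, 0, 0], -1],
    [[0, 0.036, 0], [0, 0, 0], -1],
    [[0, 0.044, 0], [0, 0, 0], -1],
    [[0, 0.0465, 0], [0, 0, 0], -1]
  ]
}}

```text
clock: 7.48
eef_pos: [540.5, 88.8, 47.4]
tcp_rot: [-3.137, -0.005, 0.297]
contact_force: [-7.0, 35.9, 2.4]
opening: 0.001
```

```bash
python3 -c "
from h import *
st();print(jawtravel(viewer.grab_frame('scene')),travel(viewer.grab_frame('scene'))+164.15);st()
"
```

```text
t 7.48 P [-51.7 -11.5  47.4] F [ 3.9 36.4  2.4] open 0.0 yaw [-3.137 -0.005  0.297]
(12.997513221592516, 0.9378772377967834) -13.134744118326864
t 7.58 P [-51.7 -11.2  47.4] F [ 1.9 21.9  0.6] open 0.0 yaw [-3.138 -0.005  0.298]
```

>>> {"name": "send_rows", "arguments": {
  "plan": [
    [[0, -0.01, 0], [0, 0, 0], -1],
    [[0, -0.022, 0], [0, 0, 0], -1],
    [[0, -0.035, 0], [0, 0, 0], -1],
    [[0, -0.045, 0], [0, 0, 0], -1],
    [[0, -0.045, 0], [0, 0, 0], -1]
  ]
}}

```text
clock: 8.0
eef_pos: [526.8, 133.7, 47.7]
tcp_rot: [-3.138, -0.005, 0.3]
contact_force: [0.3, -0.1, -0.7]
opening: -0.002
```

```bash
python3 -c "
from h import *
st();print(jawtravel(viewer.grab_frame('scene')),travel(viewer.grab_frame('scene'))+164.15);go(-52,-10,47)
b=viewer.grab_frame('scene')
cv2.imwrite('pics/c9.png',cv2.resize(b[110:260,220:420],(0,0),fx=4,fy=4,interpolation=2)[:,:,::-1])
"
```

```text
t 8.0 P [-51.5  35.3  47.7] F [ 0.3 -0.2 -0.7] open -0.0 yaw [-3.138 -0.005  0.3  ]
(9.815198690022156, 0.9506903290748596) -9.745588026632902
shift [-0.0005  0.0442  0.0005] rot [-0.0036 -0.0051 -0.0001]
```

View pics/c9.png

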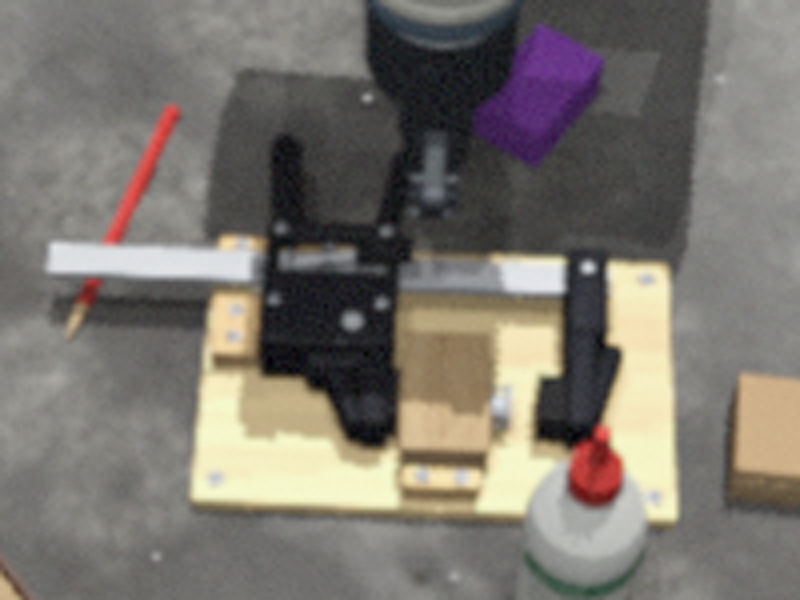

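>>> {"name": "send_rows", "arguments": {
  "plan": [
    [[0, -0.008, 0], [0, 0, 0], -1],
    [[0, -0.015, 0], [0, 0, 0], -1],
    [[0, -0.015, 0], [0, 0, 0], -1],
    [[0, -0.015, 0], [0, 0, 0], -1],
    [[0, -0.015, 0], [0, 0, 0], -1]
  ]
}}

```text
clock: 8.57
eef_pos: [522.8, 146.6, 47.7]
tcp_rot: [-3.138, -0.005, 0.3]
contact_force: [1.1, 0.2, 0.6]
opening: -0.001
```

```bash
python3 -c "
from h import *
st();b=viewer.grab_frame('scene');print(jawtravel(b))
f=lambda b:cv2.resize(b[130:180,260:360],(0,0),fx=8,fy=8,interpolation=2)
a=cv2.imread('pics/scene0.png')[:,:,::-1]
cv2.imwrite('pics/c10.png',cv2.resize(np.vstack([f(a),f(b)]),None,fx=.75,fy=.75)[:,:,::-1])
"
```

```text
t 8.57 P [-51.6  48.9  47.7] F [ 1.1 -0.1  0.6] open -0.0 yaw [-3.138 -0.005  0.3  ]
(9.815198690022156, 0.9369628429412842)
```

View pics/c10.png

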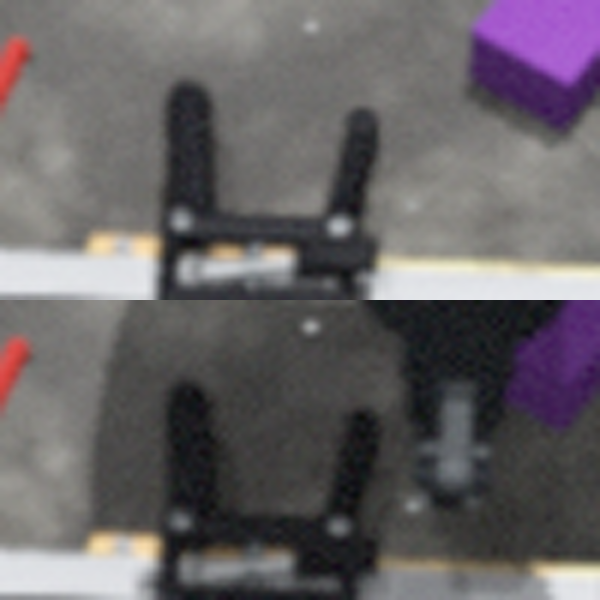

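>>> {"name": "send_rows", "arguments": {
  "plan": [
    [[0, 0.018, 0], [0, 0, 0], -1],
    [[0, 0.034, 0], [0, 0, 0], -1],
    [[0, 0.048, 0], [0, 0, 0], -1],
    [[0, 0.058, 0], [0, 0, 0], -1],
    [[0, 0.059, 0], [0, 0, 0], -1]
  ]
}}

```text
clock: 9.03
eef_pos: [540.6, 89.8, 47.6]
tcp_rot: [-3.136, -0.006, 0.297]
contact_force: [-1.1, 8.7, 0.9]
opening: 0.001
```

```bash
python3 -c "
from h import *
st();print(jawtravel(viewer.grab_frame('scene')),travel(viewer.grab_frame('scene'))+164.15);st()
"
```

```text
t 9.03 P [-51.3 -10.6  47.6] F [1.5 8.6 0.9] open 0.0 yaw [-3.136 -0.006  0.297]
(17.770158201459854, 0.938874363899231) -17.661346548153432
t 9.13 P [-51.3 -10.4  47.5] F [0.6 3.5 0.8] open 0.0 yaw [-3.137 -0.006  0.298]
```

>>> {"name": "send_rows", "arguments": {
  "plan": [
    [[0, -0.01, 0], [0, 0, 0], -1],
    [[0, -0.022, 0], [0, 0, 0], -1],
    [[0, -0.035, 0], [0, 0, 0], -1],
    [[0, -0.045, 0], [0, 0, 0], -1],
    [[0, -0.045, 0], [0, 0, 0], -1]
  ]
}}

```text
clock: 9.55
eef_pos: [526.5, 135.3, 47.7]
tcp_rot: [-3.137, -0.005, 0.3]
contact_force: [-0.8, 0.6, -0.0]
opening: -0.001
```

```bash
python3 -c "
from h import *
st();print(jawtravel(viewer.grab_frame('scene')),travel(viewer.grab_frame('scene'))+164.15);go(-52,-10,47)
"
```

```text
t 9.55 P [-51.3  36.9  47.7] F [-0.6  0.8 -0. ] open -0.0 yaw [-3.137 -0.005  0.3  ]
(14.853656389050522, 0.9444916844367981) -15.102971137502522
shift [-0.0008  0.0454  0.0006] rot [-0.004  -0.0056  0.0001]
```

```bash
python3 -c "
from h import *
s=lambda L:[(x/4+225-.4,y/4+120-.4) for x,y in L]
t=lambda L:[(x/4+245-.4,y/4+145-.4) for x,y in L]
for n,p,z in [('pad top-left',(539,340),48),('pad s bottom',(540,395),22),('nutface s',(492,365),30),('blk',(470,365),30)]: print(n,toP(unproj('scene',s([p]),z)[0]))
for n,p,z in [('pad t',(187,230),40),('nutface',(221,208),30),('block corner',(268,267),44)]: print(n,toP(unproj('top',t([p]),z)[0]))
b=viewer.grab_frame('scene')
cv2.imwrite('pics/c11.png',cv2.resize(b[110:260,220:420],(0,0),fx=4,fy=4,interpolation=2)[:,:,::-1])
"
```

```text
pad top-left [ 68.76560652 100.86818432  48.        ]
pad s bottom [ 86.47000144 103.66293743  22.        ]
nutface s [74.45450467 78.05989021 30.        ]
blk [75.04866611 66.66945305 30.        ]
pad t [68.67515197 98.93989846 40.        ]
nutface [75.78930609 78.93342891 30.        ]
block corner [37.24297648 64.95185007 44.        ]
```

View pics/c11.png

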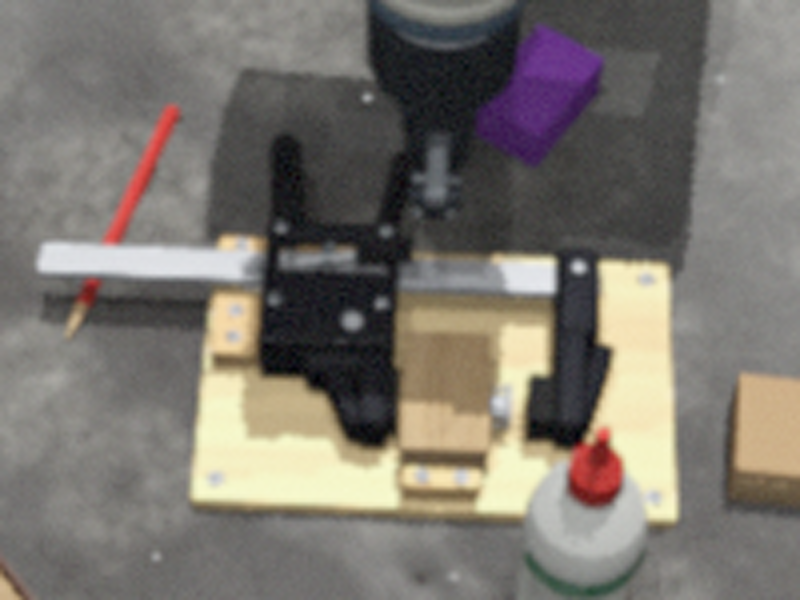

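>>> {"name": "send_rows", "arguments": {
  "plan": [
    [[0, 0.011, 0], [0, 0, 0], -1],
    [[0, 0.02, 0], [0, 0, 0], -1],
    [[0, 0.027, 0], [0, 0, 0], -1],
    [[0, 0.032, 0], [0, 0, 0], -1],
    [[0, 0.034, 0], [0, 0, 0], -1]
  ]
}}

```text
clock: 10.12
eef_pos: [537.2, 99.6, 47.5]
tcp_rot: [-3.138, -0.005, 0.298]
contact_force: [-2.2, 3.0, 0.5]
opening: 0.002
```

```bash
python3 -c "
from h import *
st();print(jawtravel(viewer.grab_frame('scene')),travel(viewer.grab_frame('scene'))+164.15);st()
"
```

```text
t 10.12 P [-51.6  -0.3  47.5] F [-1.2  3.5  0.5] open 0.0 yaw [-3.138 -0.005  0.298]
(20.156130650619232, 0.941236674785614) -19.92287449388985
t 10.22 P [-51.6   0.2  47.5] F [-2.   2.5  0.1] open -0.0 yaw [-3.138 -0.005  0.298]
```

>>> {"name": "send_rows", "arguments": {
  "plan": [
    [[0, 0.002, 0], [0, 0, 0], -1],
    [[0, 0.004, 0], [0, 0, 0], -1],
    [[0, 0.006, 0], [0, 0, 0], -1],
    [[0, 0.008, 0], [0, 0, 0], -1],
    [[0, 0.01, 0], [0, 0, 0], -1]
  ]
}}

```text
clock: 10.63
eef_pos: [540.8, 90.8, 47.6]
tcp_rot: [-3.138, -0.007, 0.298]
contact_force: [0.9, 5.3, -0.4]
opening: 0.001
```

```bash
python3 -c "
from h import *
st();b=viewer.grab_frame('scene');print(jawtravel(b),travel(b)+164.15);st()
cv2.imwrite('pics/c12.png',cv2.resize(b[110:260,220:420],(0,0),fx=4,fy=4,interpolation=2)[:,:,::-1])
"
```

```text
t 10.63 P [-50.8  -9.8  47.6] F [ 2.4  4.8 -0.4] open 0.0 yaw [-3.138 -0.007  0.298]
(22.27681032698672, 0.935183048248291) -22.04013286640776
t 10.68 P [-50.8 -10.1  47.6] F [ 2.5  4.3 -1. ] open -0.0 yaw [-3.138 -0.007  0.298]
```

View pics/c12.png

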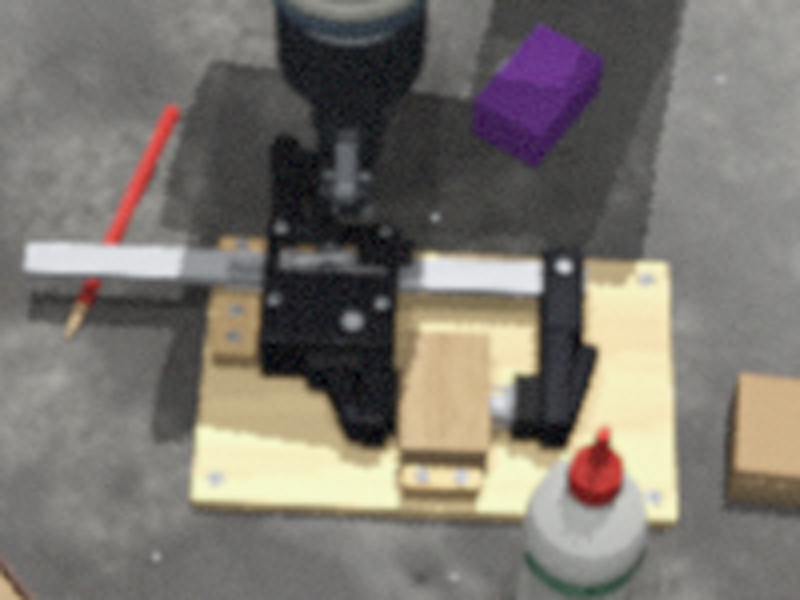

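>>> {"name": "send_rows", "arguments": {
  "plan": [
    [[0, -0.01, 0], [0, 0, 0], -1],
    [[0, -0.022, 0], [0, 0, 0], -1],
    [[0, -0.035, 0], [0, 0, 0], -1],
    [[0, -0.046, 0], [0, 0, 0], -1],
    [[0, -0.046, 0], [0, 0, 0], -1]
  ]
}}

```text
clock: 11.1
eef_pos: [526.6, 136.7, 47.9]
tcp_rot: [-3.138, -0.007, 0.3]
contact_force: [0.3, 0.3, -0.5]
opening: 0.005
```

```bash
python3 -c "
from h import *
st();print(jawtravel(viewer.grab_frame('scene')),travel(viewer.grab_frame('scene'))+164.15);go(-52,0,47)
"
```

```text
t 11.1 P [-50.8  38.2  47.9] F [ 0.3  0.2 -0.5] open 0.01 yaw [-3.138 -0.007  0.3  ]
(19.360831401043807, 0.9350559115409851) -19.791997851765757
shift [-0.0013  0.0368  0.0007] rot [-0.0036 -0.0066  0.0004]
```

Stroke 5, with force checks.

>>> {"name": "send_rows", "arguments": {
  "plan": [
    [[-0.001, 0.011, 0], [0, 0, 0], -1],
    [[-0.001, 0.02, 0], [0, 0, 0], -1],
    [[-0.001, 0.026, 0], [0, 0, 0], -1],
    [[-0.001, 0.03, 0], [0, 0, 0], -1],
    [[-0.001, 0.032, 0], [0, 0, 0], -1]
  ]
}}

```text
clock: 11.62
eef_pos: [535.3, 103.2, 47.6]
tcp_rot: [-3.138, -0.005, 0.299]
contact_force: [-3.6, 3.3, 2.0]
opening: 0.003
```

>>> {"name": "send_rows", "arguments": {
  "plan": [
    [[0, 0.001, 0], [0, 0, 0], -1],
    [[0, 0.002, 0], [0, 0, 0], -1],
    [[0, 0.003, 0], [0, 0, 0], -1],
    [[0, 0.004, 0], [0, 0, 0], -1],
    [[0, 0.005, 0], [0, 0, 0], -1]
  ]
}}

```text
clock: 12.03
eef_pos: [536.9, 98.7, 47.6]
tcp_rot: [-3.137, -0.006, 0.298]
contact_force: [-2.2, 8.0, 0.8]
opening: 0.005
```

>>> {"name": "send_rows", "arguments": {
  "plan": [
    [[0, 0.001, 0], [0, 0, 0], -1],
    [[0, 0.002, 0], [0, 0, 0], -1],
    [[0, 0.003, 0], [0, 0, 0], -1],
    [[0, 0.004, 0], [0, 0, 0], -1],
    [[0, 0.005, 0], [0, 0, 0], -1]
  ]
}}

```text
clock: 12.45
eef_pos: [538.8, 94.3, 47.7]
tcp_rot: [-3.136, -0.007, 0.297]
contact_force: [-1.6, 9.4, 1.1]
opening: -0.002
```

```bash
python3 -c "
from h import *
st();b=viewer.grab_frame('scene');print(jawtravel(b),travel(b)+164.15);st()
cv2.imwrite('pics/c13.png',cv2.resize(b[110:260,220:420],(0,0),fx=4,fy=4,interpolation=2)[:,:,::-1])
"
```

```text
t 12.45 P [-51.7  -5.8  47.7] F [1.2 9.5 1.1] open -0.0 yaw [-3.136 -0.007  0.297]
(25.457520136825824, 0.9451098442077637) -25.26006362056995
t 12.5 P [-51.7  -5.9  47.7] F [-0.   8.3  0.3] open 0.01 yaw [-3.136 -0.007  0.297]
```

View pics/c13.png

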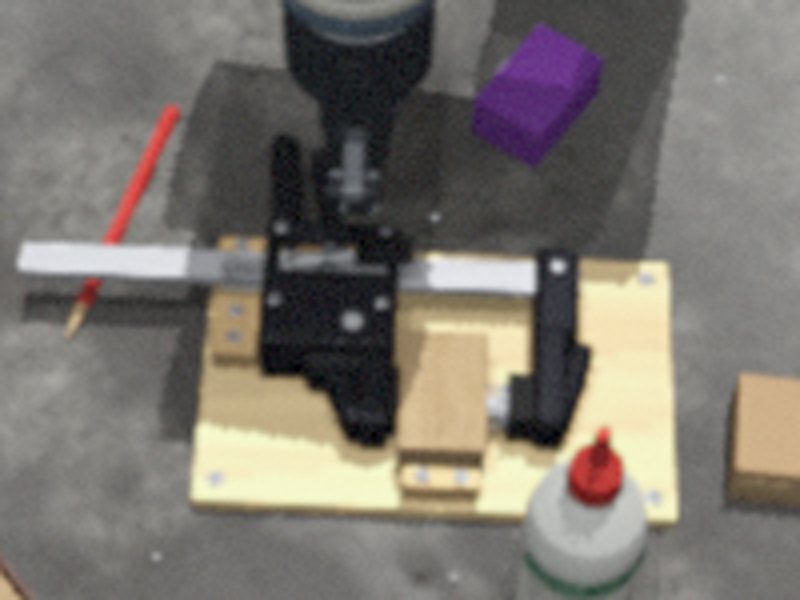

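>>> {"name": "send_rows", "arguments": {
  "plan": [
    [[0, 0.001, 0], [0, 0, 0], -1],
    [[0, 0.002, 0], [0, 0, 0], -1],
    [[0, 0.003, 0], [0, 0, 0], -1],
    [[0, 0.004, 0], [0, 0, 0], -1],
    [[0, 0.004, 0], [0, 0, 0], -1]
  ]
}}

```text
clock: 12.92
eef_pos: [540.4, 90.9, 47.7]
tcp_rot: [-3.135, -0.008, 0.296]
contact_force: [-1.8, 9.3, -0.1]
opening: 0.001
```

```bash
python3 -c "
from h import *
st();b=viewer.grab_frame('scene');print(jawtravel(b),travel(b)+164.15);st()
"
```

```text
t 12.92 P [-51.1  -9.6  47.7] F [ 1.   9.4 -0.1] open 0.0 yaw [-3.135 -0.008  0.296]
(26.5176775745285, 0.9396203756332397) -25.798890352767813
t 12.97 P [-51.2  -9.6  47.7] F [ 0.3  9.4 -0.2] open -0.0 yaw [-3.135 -0.008  0.296]
```

>>> {"name": "send_rows", "arguments": {
  "plan": [
    [[0, -0.01, 0], [0, 0, 0], -1],
    [[0, -0.022, 0], [0, 0, 0], -1],
    [[0, -0.035, 0], [0, 0, 0], -1],
    [[0, -0.046, 0], [0, 0, 0], -1],
    [[0, -0.046, 0], [0, 0, 0], -1]
  ]
}}

```text
clock: 13.38
eef_pos: [526.7, 136.9, 48.2]
tcp_rot: [-3.135, -0.008, 0.297]
contact_force: [-0.4, -0.1, 0.5]
opening: -0.001
```

```bash
python3 -c "
from h import *
st();print(jawtravel(viewer.grab_frame('scene')),travel(viewer.grab_frame('scene'))+164.15);go(-52,0,47)
"
```

```text
t 13.38 P [-50.7  38.5  48.2] F [-0.4 -0.   0.5] open -0.0 yaw [-3.135 -0.008  0.297]
(24.662376475432104, 0.930197536945343) -24.366026909360045
shift [-0.0011  0.0371  0.0009] rot [-0.0067 -0.0082 -0.0026]
```

>>> {"name": "send_rows", "arguments": {
  "plan": [
    [[-0.001, 0.011, 0.001], [0, 0, 0], -1],
    [[-0.001, 0.02, 0.001], [0, 0, 0], -1],
    [[-0.001, 0.026, 0.001], [0, 0, 0], -1],
    [[-0.001, 0.03, 0.001], [0, 0, 0], -1],
    [[-0.001, 0.032, 0.001], [0, 0, 0], -1]
  ]
}}

```text
clock: 13.9
eef_pos: [535.0, 103.8, 46.8]
tcp_rot: [-3.133, -0.007, 0.295]
contact_force: [-4.1, 9.6, 3.0]
opening: -0.003
```

>>> {"name": "send_rows", "arguments": {
  "plan": [
    [[0, 0.001, 0], [0, 0, 0], -1],
    [[0, 0.002, 0], [0, 0, 0], -1],
    [[0, 0.003, 0], [0, 0, 0], -1],
    [[0, 0.004, 0], [0, 0, 0], -1],
    [[0, 0.004, 0], [0, 0, 0], -1]
  ]
}}

```text
clock: 14.32
eef_pos: [536.4, 99.7, 46.8]
tcp_rot: [-3.132, -0.007, 0.293]
contact_force: [-2.0, 9.1, 0.8]
opening: 0.001
```

```bash
python3 -c "
from h import *
st();b=viewer.grab_frame('scene');print(jawtravel(b),travel(b)+164.15);st()
cv2.imwrite('pics/c14.png',cv2.resize(b[110:260,220:420],(0,0),fx=4,fy=4,interpolation=2)[:,:,::-1])
"
```

```text
t 14.32 P [-52.4   0.   46.8] F [0.8 9.3 0.8] open 0.0 yaw [-3.132 -0.007  0.293]
(28.902894412702814, 0.9489342570304871) -25.361847801303014
t 14.37 P [-52.4   0.   46.8] F [-0.2  9.7  0.9] open -0.0 yaw [-3.132 -0.007  0.293]
```

View pics/c14.png

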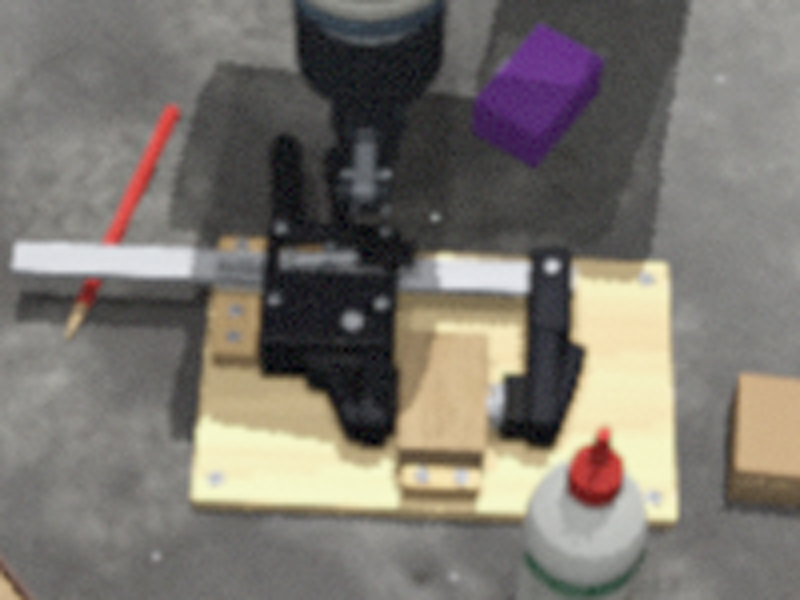

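>>> {"name": "send_rows", "arguments": {
  "plan": [
    [[0, 0.0005, 0], [0, 0, 0], -1],
    [[0, 0.001, 0], [0, 0, 0], -1],
    [[0, 0.0015, 0], [0, 0, 0], -1],
    [[0, 0.002, 0], [0, 0, 0], -1],
    [[0, 0.0025, 0], [0, 0, 0], -1]
  ]
}}

```text
clock: 14.78
eef_pos: [537.4, 97.2, 46.9]
tcp_rot: [-3.131, -0.008, 0.291]
contact_force: [-1.3, 9.3, 0.5]
opening: -0.002
```

>>> {"name": "send_rows", "arguments": {
  "plan": [
    [[0, 0.0005, 0], [0, 0, 0], -1],
    [[0, 0.001, 0], [0, 0, 0], -1],
    [[0, 0.0015, 0], [0, 0, 0], -1],
    [[0, 0.002, 0], [0, 0, 0], -1],
    [[0, 0.002, 0], [0, 0, 0], -1]
  ]
}}

```text
clock: 15.2
eef_pos: [538.3, 94.9, 46.9]
tcp_rot: [-3.13, -0.008, 0.29]
contact_force: [-1.1, 8.7, 0.3]
opening: 0.001
```

```bash
python3 -c "
from h import *
st();b=viewer.grab_frame('scene');print(jawtravel(b),travel(b)+164.15)
"
```

```text
t 15.2 P [-52.   -5.1  46.9] F [1.5 8.6 0.3] open 0.0 yaw [-3.13  -0.008  0.29 ]
(29.96293156230322, 0.9472069144248962) -26.764657778419576
```

>>> {"name": "send_rows", "arguments": {
  "plan": [
    [[0, 0.0005, 0], [0, 0, 0], -1],
    [[0, 0.001, 0], [0, 0, 0], -1],
    [[0, 0.0015, 0], [0, 0, 0], -1],
    [[0, 0.002, 0], [0, 0, 0], -1],
    [[0, 0.002, 0], [0, 0, 0], -1]
  ]
}}

```text
clock: 15.67
eef_pos: [539.3, 92.9, 46.9]
tcp_rot: [-3.128, -0.009, 0.288]
contact_force: [-0.5, 9.7, 0.6]
opening: 0.003
```

>>> {"name": "send_rows", "arguments": {
  "plan": [
    [[0, 0.0005, 0], [0, 0, 0], -1],
    [[0, 0.001, 0], [0, 0, 0], -1],
    [[0, 0.0015, 0], [0, 0, 0], -1],
    [[0, 0.002, 0], [0, 0, 0], -1],
    [[0, 0.002, 0], [0, 0, 0], -1]
  ]
}}

```text
clock: 16.08
eef_pos: [540.3, 90.8, 46.9]
tcp_rot: [-3.127, -0.01, 0.286]
contact_force: [-1.0, 9.3, -0.3]
opening: 0.004
```

```bash
python3 -c "
from h import *
st();b=viewer.grab_frame('scene');print(jawtravel(b),travel(b)+164.15)
cv2.imwrite('pics/c15.png',cv2.resize(b[110:260,220:420],(0,0),fx=4,fy=4,interpolation=2)[:,:,::-1])
"
```

```text
t 16.08 P [-51.3  -9.6  46.9] F [ 1.8  9.2 -0.3] open 0.0 yaw [-3.127 -0.01   0.286]
(31.287928798181653, 0.943450927734375) -26.11136085912301
```

View pics/c15.png

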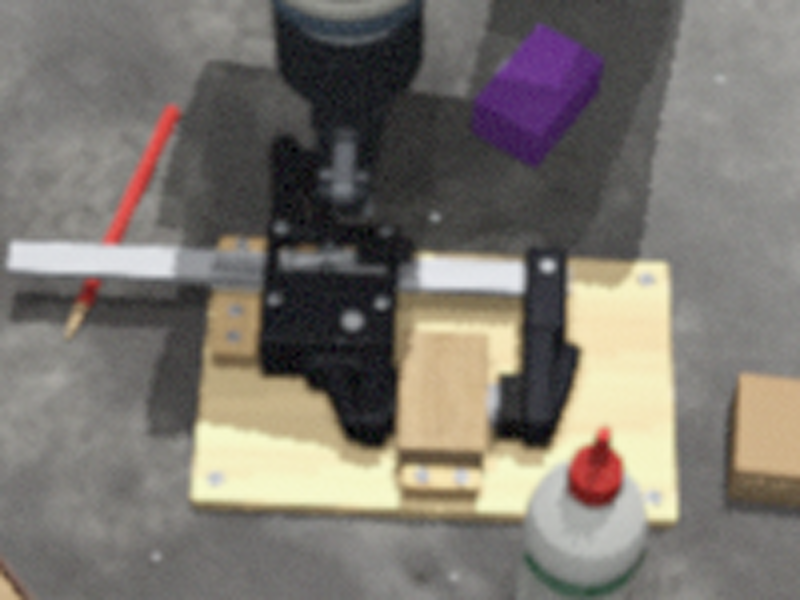

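>>> {"name": "send_rows", "arguments": {
  "plan": [
    [[0, -0.01, 0], [0, 0, 0], -1],
    [[0, -0.022, 0], [0, 0, 0], -1],
    [[0, -0.035, 0], [-0.01, -0.01, -0.01], -1],
    [[0, -0.046, 0], [-0.015, -0.01, -0.014], -1],
    [[0, -0.046, 0], [-0.015, -0.01, -0.014], -1]
  ]
}}

```text
clock: 16.55
eef_pos: [527.2, 136.4, 47.7]
tcp_rot: [3.141, -0.001, 0.301]
contact_force: [0.6, -0.4, -0.3]
opening: 0.002
```

```bash
python3 -c "
from h import *
st();print(jawtravel(viewer.grab_frame('scene')));go(-52,10,47)
"
```

```text
t 16.55 P [-50.3  37.8  47.7] F [ 0.4 -0.6 -0.3] open 0.0 yaw [ 3.141e+00 -1.000e-03  3.010e-01]
(29.167907016462184, 0.9012847542762756)
shift [-0.0017  0.0271  0.0007] rot [ 0.001  -0.0007  0.0016]
```

>>> {"name": "send_rows", "arguments": {
  "plan": [
    [[-0.001, 0.008, 0], [0, 0, 0], -1],
    [[-0.001, 0.015, 0], [0, 0, 0], -1],
    [[-0.001, 0.02, 0], [0, 0, 0], -1],
    [[-0.001, 0.022, 0], [0, 0, 0], -1],
    [[-0.001, 0.022, 0], [0, 0, 0], -1]
  ]
}}

```text
clock: 17.02
eef_pos: [532.6, 113.4, 47.6]
tcp_rot: [3.141, 0.0, 0.3]
contact_force: [-4.2, 3.1, 1.8]
opening: -0.001
```

>>> {"name": "send_rows", "arguments": {
  "plan": [
    [[0, 0.0005, 0], [0, 0, 0], -1],
    [[0, 0.001, 0], [0, 0, 0], -1],
    [[0, 0.0015, 0], [0, 0, 0], -1],
    [[0, 0.002, 0], [0, 0, 0], -1],
    [[0, 0.002, 0], [0, 0, 0], -1]
  ]
}}

```text
clock: 17.43
eef_pos: [533.0, 111.7, 47.5]
tcp_rot: [-3.141, 0.001, 0.299]
contact_force: [-4.0, 5.3, 1.8]
opening: -0.001
```

>>> {"name": "send_rows", "arguments": {
  "plan": [
    [[0, 0.0005, 0], [0, 0, 0], -1],
    [[0, 0.001, 0], [0, 0, 0], -1],
    [[0, 0.0015, 0], [0, 0, 0], -1],
    [[0, 0.002, 0], [0, 0, 0], -1],
    [[0, 0.002, 0], [0, 0, 0], -1]
  ]
}}

```text
clock: 17.85
eef_pos: [533.3, 110.3, 47.5]
tcp_rot: [-3.14, 0.001, 0.298]
contact_force: [-4.1, 7.9, 2.1]
opening: -0.001
```

```bash
python3 -c "
from h import *
st();print(jawtravel(viewer.grab_frame('scene')));st()
"
```

```text
t 17.85 P [-52.2  11.1  47.5] F [-1.6  8.7  2.1] open -0.0 yaw [-3.14e+00  1.00e-03  2.98e-01]
(31.287928798181653, 0.9440718293190002)
t 17.9 P [-52.2  11.1  47.6] F [-1.9  8.1  1.3] open -0.0 yaw [-3.14e+00  1.00e-03  2.98e-01]
```

>>> {"name": "send_rows", "arguments": {
  "plan": [
    [[0, 0.0005, 0], [0, 0, 0], -1],
    [[0, 0.001, 0], [0, 0, 0], -1],
    [[0, 0.0015, 0], [0, 0, 0], -1],
    [[0, 0.002, 0], [0, 0, 0], -1],
    [[0, 0.002, 0], [0, 0, 0], -1]
  ]
}}

```text
clock: 18.32
eef_pos: [533.7, 109.1, 47.6]
tcp_rot: [-3.139, 0.001, 0.298]
contact_force: [-4.1, 8.7, 1.0]
opening: 0.0
```

>>> {"name": "send_rows", "arguments": {
  "plan": [
    [[0, 0.0005, 0], [0, 0, 0], -1],
    [[0, 0.001, 0], [0, 0, 0], -1],
    [[0, 0.0015, 0], [0, 0, 0], -1],
    [[0, 0.002, 0], [0, 0, 0], -1],
    [[0, 0.002, 0], [0, 0, 0], -1]
  ]
}}

```text
clock: 18.73
eef_pos: [534.0, 108.0, 47.6]
tcp_rot: [-3.138, 0.001, 0.297]
contact_force: [-4.2, 9.0, 1.5]
opening: 0.002
```

```bash
python3 -c "
from h import *
st();print(jawtravel(viewer.grab_frame('scene')));st()
"
```

```text
t 18.73 P [-52.2   8.6  47.6] F [-1.4  9.8  1.5] open 0.0 yaw [-3.138e+00  1.000e-03  2.970e-01]
(31.552921788656747, 0.9468759894371033)
t 18.78 P [-52.2   8.7  47.6] F [-0.9 11.   1.2] open -0.0 yaw [-3.138e+00  1.000e-03  2.970e-01]
```

>>> {"name": "send_rows", "arguments": {
  "plan": [
    [[0, 0.001, 0], [0, 0, 0], -1],
    [[0, 0.0015, 0], [0, 0, 0], -1],
    [[0, 0.002, 0], [0, 0, 0], -1],
    [[0, 0.0025, 0], [0, 0, 0], -1],
    [[0, 0.003, 0], [0, 0, 0], -1]
  ]
}}

```text
clock: 19.2
eef_pos: [534.6, 106.0, 47.6]
tcp_rot: [-3.137, 0.001, 0.296]
contact_force: [-4.4, 9.4, 1.0]
opening: 0.004
```

```bash
python3 -c "
from h import *
st();print(jawtravel(viewer.grab_frame('scene')));st()
"
```

```text
t 19.2 P [-52.3   6.6  47.6] F [-1.4 10.3  1. ] open 0.0 yaw [-3.137e+00  1.000e-03  2.960e-01]
(32.08290148786953, 0.9466986656188965)
t 19.25 P [-52.2   6.4  47.6] F [-0.4 11.2  2.7] open -0.0 yaw [-3.137e+00  1.000e-03  2.960e-01]
```

>>> {"name": "send_rows", "arguments": {
  "plan": [
    [[0, 0.001, 0], [0, 0, 0], -1],
    [[0, 0.0015, 0], [0, 0, 0], -1],
    [[0, 0.002, 0], [0, 0, 0], -1],
    [[0, 0.0025, 0], [0, 0, 0], -1],
    [[0, 0.0025, 0], [0, 0, 0], -1]
  ]
}}

```text
clock: 19.67
eef_pos: [535.2, 104.3, 47.6]
tcp_rot: [-3.135, 0.001, 0.296]
contact_force: [-2.9, 9.4, 2.0]
opening: -0.001
```

```bash
python3 -c "
from h import *
st()"
```

```text
t 19.67 P [-52.2   4.8  47.6] F [0.  9.8 2. ] open -0.0 yaw [-3.135e+00  1.000e-03  2.960e-01]
```

>>> {"name": "send_rows", "arguments": {
  "plan": [
    [[0, 0.001, 0], [0, 0, 0], -1],
    [[0, 0.0015, 0], [0, 0, 0], -1],
    [[0, 0.002, 0], [0, 0, 0], -1],
    [[0, 0.002, 0], [0, 0, 0], -1],
    [[0, 0.002, 0], [0, 0, 0], -1]
  ]
}}

```text
clock: 20.08
eef_pos: [535.5, 103.2, 47.6]
tcp_rot: [-3.134, 0.001, 0.295]
contact_force: [-4.7, 9.3, 2.3]
opening: 0.003
```

```bash
python3 -c "
from h import *
st();b=viewer.grab_frame('scene');print(jawtravel(b));st()
cv2.imwrite('pics/c16.png',cv2.resize(b[160:240,300:400],(0,0),fx=7,fy=7,interpolation=2)[:,:,::-1])
"
```

```text
t 20.08 P [-52.2   3.6  47.6] F [-1.7 10.3  2.3] open 0.0 yaw [-3.134e+00  1.000e-03  2.950e-01]
(32.877855432842146, 0.9465758204460144)
t 20.13 P [-52.2   3.6  47.6] F [-0.6  9.8  1. ] open 0.0 yaw [-3.134e+00  1.000e-03  2.950e-01]
```

View pics/c16.png

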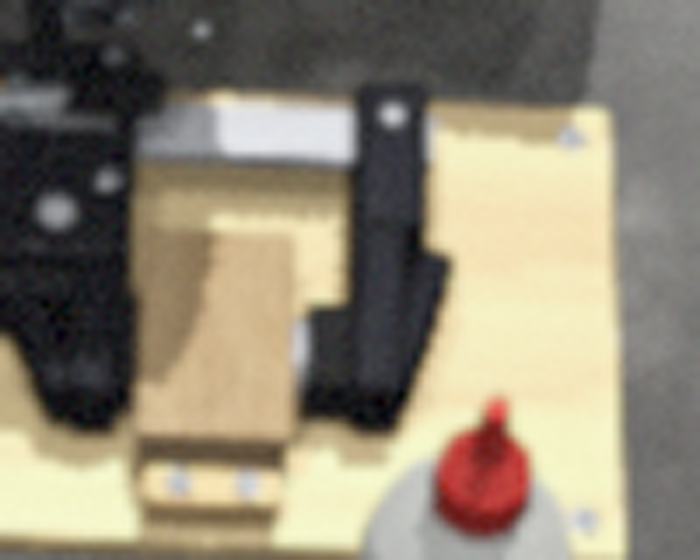

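>>> {"name": "send_rows", "arguments": {
  "plan": [
    [[0, 0.001, 0], [0, 0, 0], -1],
    [[0, 0.0015, 0], [0, 0, 0], -1],
    [[0, 0.002, 0], [0, 0, 0], -1],
    [[0, 0.0025, 0], [0, 0, 0], -1],
    [[0, 0.0025, 0], [0, 0, 0], -1]
  ]
}}

```text
clock: 20.55
eef_pos: [536.0, 101.8, 47.7]
tcp_rot: [-3.133, 0.001, 0.294]
contact_force: [-2.7, 10.9, 1.7]
opening: 0.003
```

```bash
python3 -c "
from h import *
st();print(jawtravel(viewer.grab_frame('scene')))"
```

```text
t 20.55 P [-52.1   2.1  47.7] F [ 0.6 11.3  1.7] open 0.0 yaw [-3.133e+00  1.000e-03  2.940e-01]
(33.14283603038297, 0.9460664391517639)
```

>>> {"name": "send_rows", "arguments": {
  "plan": [
    [[0, 0.001, 0], [0, 0, 0], -1],
    [[0, 0.0015, 0], [0, 0, 0], -1],
    [[0, 0.002, 0], [0, 0, 0], -1],
    [[0, 0.002, 0], [0, 0, 0], -1],
    [[0, 0.002, 0], [0, 0, 0], -1]
  ]
}}

```text
clock: 21.02
eef_pos: [536.4, 100.9, 47.6]
tcp_rot: [-3.131, 0.001, 0.293]
contact_force: [-4.0, 11.5, 1.3]
opening: 0.0
```

```bash
python3 -c "
from h import *
st();b=viewer.grab_frame('scene');print(jawtravel(b));st()
"
```

```text
t 21.02 P [-52.1   1.2  47.6] F [-0.4 12.1  1.3] open 0.0 yaw [-3.131e+00  1.000e-03  2.930e-01]
(33.40781452586143, 0.9476544857025146)
t 21.07 P [-52.1   1.2  47.6] F [ 0.2 11.7  1.6] open -0.0 yaw [-3.131e+00  1.000e-03  2.930e-01]
```

>>> {"name": "send_rows", "arguments": {
  "plan": [
    [[0, 0.001, 0], [0, 0, 0], -1],
    [[0, 0.0015, 0], [0, 0, 0], -1],
    [[0, 0.002, 0], [0, 0, 0], -1],
    [[0, 0.002, 0], [0, 0, 0], -1],
    [[0, 0.002, 0], [0, 0, 0], -1]
  ]
}}

```text
clock: 21.48
eef_pos: [536.6, 100.2, 47.6]
tcp_rot: [-3.129, 0.001, 0.293]
contact_force: [-4.1, 11.4, 0.8]
opening: 0.0
```

```bash
python3 -c "
from h import *
st();b=viewer.grab_frame('scene');print(jawtravel(b));st()
"
```

```text
t 21.48 P [-52.1   0.4  47.6] F [-0.6 12.1  0.8] open 0.0 yaw [-3.129e+00  1.000e-03  2.930e-01]
(33.40781452586143, 0.946263313293457)
t 21.53 P [-52.    0.4  47.7] F [ 0.1 12.4  1.5] open -0.0 yaw [-3.129e+00  1.000e-03  2.920e-01]
```

>>> {"name": "send_rows", "arguments": {
  "plan": [
    [[0, 0.001, 0], [0, 0, 0], -1],
    [[0, 0.0015, 0], [0, 0, 0], -1],
    [[0, 0.002, 0], [0, 0, 0], -1],
    [[0, 0.0025, 0], [0, 0, 0], -1],
    [[0, 0.0025, 0], [0, 0, 0], -1]
  ]
}}

```text
clock: 21.95
eef_pos: [537.1, 99.1, 47.7]
tcp_rot: [-3.127, 0.001, 0.292]
contact_force: [-4.8, 13.2, 0.7]
opening: 0.0
```

```bash
python3 -c "
from h import *
st();b=viewer.grab_frame('scene');print(jawtravel(b));st()
cv2.imwrite('pics/c17.png',cv2.resize(b[160:240,300:400],(0,0),fx=7,fy=7,interpolation=2)[:,:,::-1])
"
```

```text
t 21.95 P [-51.9  -0.8  47.7] F [-0.7 14.   0.7] open 0.0 yaw [-3.127e+00  1.000e-03  2.920e-01]
(33.40781452586143, 0.9458317160606384)
t 22.0 P [-52.   -0.7  47.7] F [ 0.7 13.8  1.9] open 0.0 yaw [-3.127e+00  1.000e-03  2.920e-01]
```

View pics/c17.png

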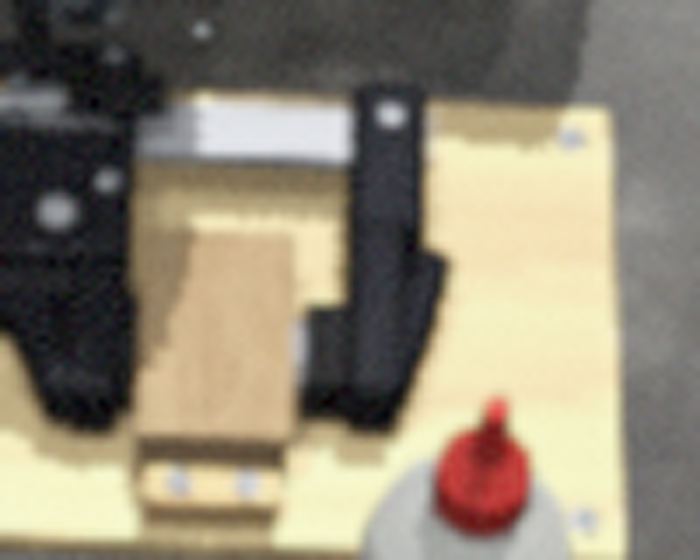

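>>> {"name": "send_rows", "arguments": {
  "plan": [
    [[0, 0.001, 0], [0, 0, 0], -1],
    [[0, 0.0015, 0], [0, 0, 0], -1],
    [[0, 0.002, 0], [0, 0, 0], -1],
    [[0, 0.0025, 0], [0, 0, 0], -1],
    [[0, 0.0025, 0], [0, 0, 0], -1]
  ]
}}

```text
clock: 22.42
eef_pos: [537.4, 98.1, 47.7]
tcp_rot: [-3.125, 0.001, 0.291]
contact_force: [-3.6, 14.6, 2.1]
opening: 0.001
```

```bash
python3 -c "
from h import *
st();b=viewer.grab_frame('scene');print(jawtravel(b));st()
"
```

```text
t 22.42 P [-51.9  -1.8  47.7] F [ 0.9 15.   2.1] open 0.0 yaw [-3.125e+00  1.000e-03  2.910e-01]
(33.672791008199354, 0.9455496072769165)
t 22.47 P [-51.8  -1.8  47.7] F [-0.  14.6  3. ] open 0.0 yaw [-3.125e+00  1.000e-03  2.910e-01]
```

>>> {"name": "send_rows", "arguments": {
  "plan": [
    [[0, 0.001, 0], [0, 0, 0], -1],
    [[0, 0.0015, 0], [0, 0, 0], -1],
    [[0, 0.002, 0], [0, 0, 0], -1],
    [[0, 0.0025, 0], [0, 0, 0], -1],
    [[0, 0.0025, 0], [0, 0, 0], -1]
  ]
}}

```text
clock: 22.88
eef_pos: [537.8, 97.2, 47.7]
tcp_rot: [-3.123, 0.001, 0.29]
contact_force: [-3.9, 14.6, 0.7]
opening: 0.0
```

```bash
python3 -c "
from h import *
st();b=viewer.grab_frame('scene');print(jawtravel(b));st()
cv2.imwrite('pics/c18.png',cv2.resize(b[160:240,300:400],(0,0),fx=7,fy=7,interpolation=2)[:,:,::-1])
"
```

```text
t 22.88 P [-51.8  -2.8  47.7] F [ 0.6 15.2  0.7] open 0.0 yaw [-3.123e+00  1.000e-03  2.900e-01]
(33.93776559490348, 0.9463885426521301)
t 22.93 P [-51.7  -2.8  47.7] F [ 0.3 15.   0.5] open -0.0 yaw [-3.123  0.     0.29 ]
```

View pics/c18.png

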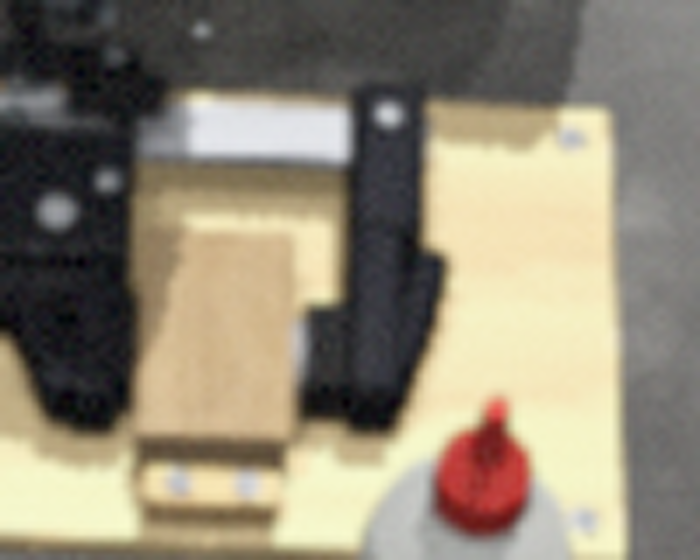

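>>> {"name": "send_rows", "arguments": {
  "plan": [
    [[0, 0.001, 0], [0, 0, 0], -1],
    [[0, 0.0015, 0], [0, 0, 0], -1],
    [[0, 0.002, 0], [0, 0, 0], -1],
    [[0, 0.0025, 0], [0, 0, 0], -1],
    [[0, 0.0025, 0], [0, 0, 0], -1]
  ]
}}

```text
clock: 23.35
eef_pos: [538.3, 96.3, 47.7]
tcp_rot: [-3.121, 0.0, 0.289]
contact_force: [-3.7, 13.3, 2.5]
opening: 0.003
```

```bash
python3 -c "
from h import *
st();b=viewer.grab_frame('scene');print(jawtravel(b));st()
"
```

```text
t 23.35 P [-51.6  -3.8  47.7] F [ 0.4 13.9  2.5] open 0.0 yaw [-3.121  0.     0.289]
(33.93776559490348, 0.9459173083305359)
t 23.4 P [-51.6  -3.8  47.7] F [ 0.1 15.6  2.2] open 0.0 yaw [-3.121  0.     0.289]
```

>>> {"name": "send_rows", "arguments": {
  "plan": [
    [[0, 0.001, 0], [0, 0, 0], -1],
    [[0, 0.0015, 0], [0, 0, 0], -1],
    [[0, 0.002, 0], [0, 0, 0], -1],
    [[0, 0.0025, 0], [0, 0, 0], -1],
    [[0, 0.0025, 0], [0, 0, 0], -1]
  ]
}}

```text
clock: 23.82
eef_pos: [538.6, 95.4, 47.8]
tcp_rot: [-3.119, 0.0, 0.288]
contact_force: [-4.1, 15.4, 2.0]
opening: -0.003
```

```bash
python3 -c "
from h import *
st();b=viewer.grab_frame('scene');print(jawtravel(b));st()
"
```

```text
t 23.82 P [-51.5  -4.7  47.8] F [ 0.6 15.9  2. ] open -0.0 yaw [-3.119  0.     0.288]
(33.93776559490348, 0.9430010914802551)
t 23.87 P [-51.5  -4.7  47.8] F [-0.1 15.7  2. ] open 0.0 yaw [-3.119  0.     0.288]
```

>>> {"name": "send_rows", "arguments": {
  "plan": [
    [[0, 0.001, 0], [0, 0, 0], -1],
    [[0, 0.0015, 0], [0, 0, 0], -1],
    [[0, 0.002, 0], [0, 0, 0], -1],
    [[0, 0.0025, 0], [0, 0, 0], -1],
    [[0, 0.003, 0], [0, 0, 0], -1]
  ]
}}

```text
clock: 24.28
eef_pos: [539.2, 94.3, 47.8]
tcp_rot: [-3.116, 0.0, 0.287]
contact_force: [-4.0, 16.0, 1.6]
opening: -0.005
```

```bash
python3 -c "
from h import *
st();b=viewer.grab_frame('scene');print(jawtravel(b));st()
cv2.imwrite('pics/c19.png',cv2.resize(b[130:240,280:380],(0,0),fx=5,fy=5,interpolation=2)[:,:,::-1])
"
```

```text
t 24.28 P [-51.3  -6.   47.8] F [ 1.  16.5  1.6] open -0.0 yaw [-3.116  0.     0.287]
(33.93776559490348, 0.9409610629081726)
t 24.33 P [-51.3  -6.   47.8] F [ 1.3 17.4  1.7] open 0.0 yaw [-3.116  0.     0.287]
```

View pics/c19.png

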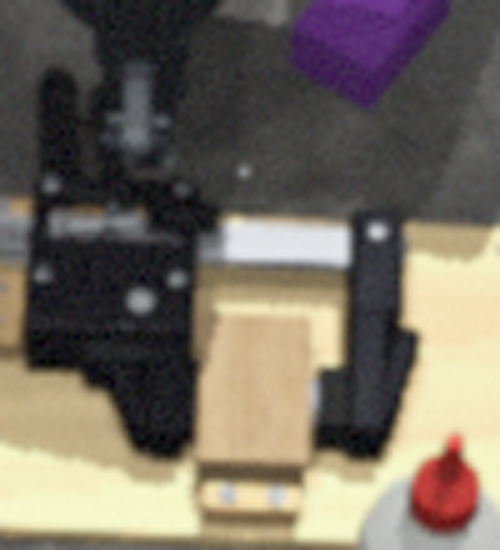

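>>> {"name": "send_rows", "arguments": {
  "plan": [
    [[0, 0.001, 0], [0, 0, 0], -1],
    [[0, 0.0015, 0], [0, 0, 0], -1],
    [[0, 0.002, 0], [0, 0, 0], -1],
    [[0, 0.0025, 0], [0, 0, 0], -1],
    [[0, 0.0028, 0], [0, 0, 0], -1]
  ]
}}

```text
clock: 24.75
eef_pos: [539.6, 93.3, 47.8]
tcp_rot: [-3.114, 0.0, 0.286]
contact_force: [-4.3, 17.5, 1.0]
opening: -0.0
```

```bash
python3 -c "
from h import *
st();b=viewer.grab_frame('scene');print(jawtravel(b));st()
cv2.imwrite('pics/c20.png',cv2.resize(b[130:240,280:380],(0,0),fx=5,fy=5,interpolation=2)[:,:,::-1])
"
```

```text
t 24.75 P [-51.2  -7.   47.8] F [ 1.  17.9  1. ] open -0.0 yaw [-3.114  0.     0.286]
(33.93776559490348, 0.9410695433616638)
t 24.8 P [-51.2  -7.   47.8] F [ 1.4 16.7  2.5] open -0.0 yaw [-3.114 -0.     0.286]
```

>>> {"name": "send_rows", "arguments": {
  "plan": [
    [[0, -0.01, 0], [0, 0, 0], -1],
    [[0, -0.022, 0], [0, 0, 0], -1],
    [[0, -0.035, 0], [-0.01, 0, -0.01], -1],
    [[0, -0.048, 0], [-0.027, 0, -0.014], -1],
    [[0, -0.05, 0], [-0.027, 0, -0.014], -1]
  ]
}}

```text
clock: 25.22
eef_pos: [525.8, 142.8, 49.4]
tcp_rot: [3.141, -0.002, 0.301]
contact_force: [-0.6, -0.1, -0.4]
opening: -0.002
```

>>> {"name": "send_rows", "arguments": {
  "plan": [
    [[0, 0, -0.02], [0, 0, 0], -1],
    [[0, 0, -0.05], [0, 0, 0], -1],
    [[0, 0, -0.07], [0, 0, 0], -1],
    [[0, 0, -0.08], [0, 0, 0], -1],
    [[0, 0, -0.08], [0, 0, 0], -1]
  ]
}}

```text
clock: 25.63
eef_pos: [527.5, 142.9, 131.6]
tcp_rot: [3.141, -0.006, 0.301]
contact_force: [-0.3, -0.0, 0.5]
opening: 0.002
```

```bash
python3 -c "
from h import *
st();b=viewer.grab_frame('scene');print(jawtravel(b));go(2,8,110)
cv2.imwrite('pics/c21.png',cv2.resize(b[130:240,220:380],(0,0),fx=5,fy=5,interpolation=2)[:,:,::-1])
"
```

```text
t 25.63 P [-48.2  43.9 131.6] F [-0.3  0.1  0.5] open 0.0 yaw [ 3.141 -0.006  0.301]
(29.43291740686811, 0.9766154885292053)
shift [0.051  0.036  0.0203] rot [ 0.0003 -0.0042  0.0011]
```

View pics/c21.png

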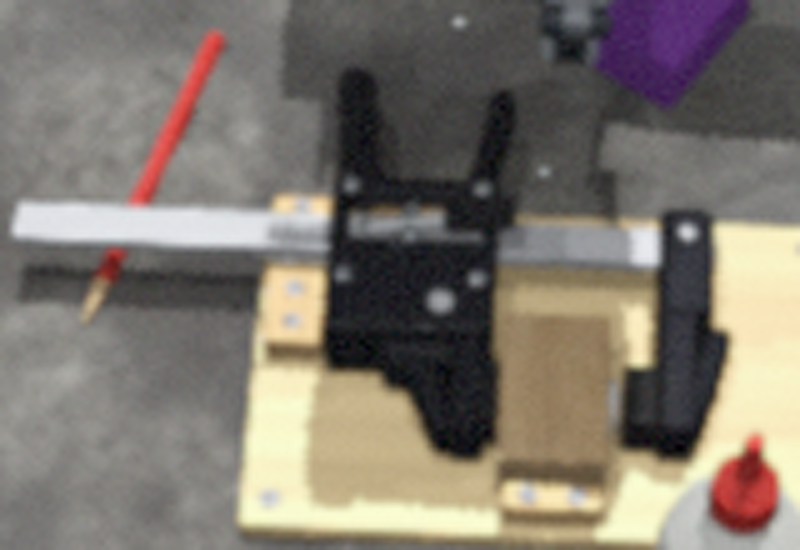

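```bash
python3 -c "
from h import *
b=viewer.grab_frame('scene');a=cv2.imread('pics/scene0.png')[:,:,::-1]
f=lambda b:cv2.resize(b[185:235,310:370],(0,0),fx=6,fy=6,interpolation=cv2.INTER_CUBIC)
cv2.imwrite('pics/c22.png',np.hstack([f(a),f(b)])[:,:,::-1])
t=viewer.grab_frame('top');cv2.imwrite('pics/t22.png',cv2.resize(t[150:250,250:350],(0,0),fx=5,fy=5,interpolation=2)[:,:,::-1])
print(proj('scene',[W(75,66,28),W(75,69,28)]))
"
```

```text
[[341.72298704 211.29048531]
 [343.16827539 211.35613787]]
```

View pics/c22.png

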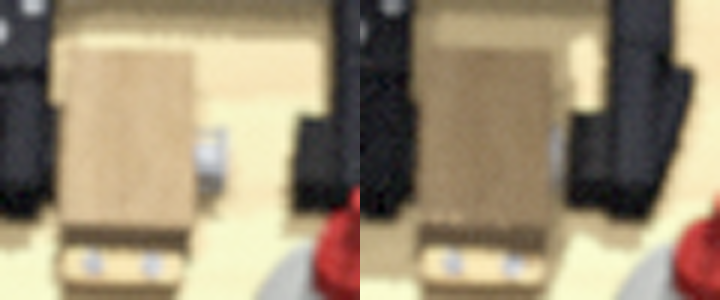

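View pics/t22.png

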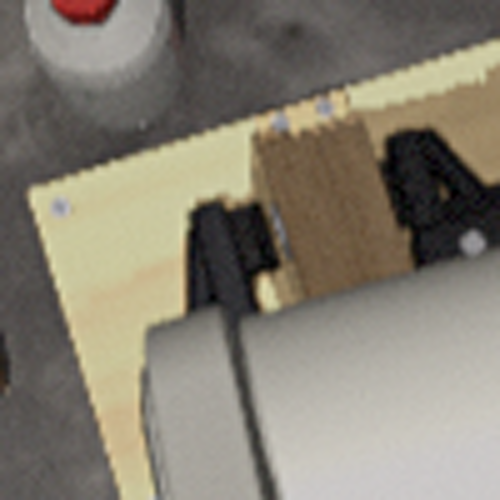

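>>> {"name": "send_rows", "arguments": {
  "plan": [
    [[0.02, 0.015, 0], [0, 0, 0], -1],
    [[0.04, 0.03, 0.0], [0, 0, 0], -1],
    [[0.051, 0.036, 0.01], [0, 0, 0], -1],
    [[0.051, 0.036, 0.025], [0, 0, 0], -1],
    [[0.051, 0.036, 0.03], [0, 0, 0], -1]
  ]
}}

```text
clock: 26.2
eef_pos: [583.4, 122.3, 95.0]
tcp_rot: [-3.141, 0.004, 0.3]
contact_force: [-1.2, -0.1, -0.8]
opening: -0.003
```

```bash
python3 -c "
from h import *
st();b=viewer.grab_frame('scene');go(2,8,85)
cv2.imwrite('pics/c23.png',cv2.resize(b[130:220,250:370],(0,0),fx=6,fy=6,interpolation=2)[:,:,::-1])
"
```

```text
t 26.2 P [-0.8  7.7 95. ] F [-1.1  0.3 -0.8] open -0.0 yaw [-3.141  0.004  0.3  ]
shift [0.0038 0.0001 0.0097] rot [-0.0004  0.0052  0.0007]
```

View pics/c23.png

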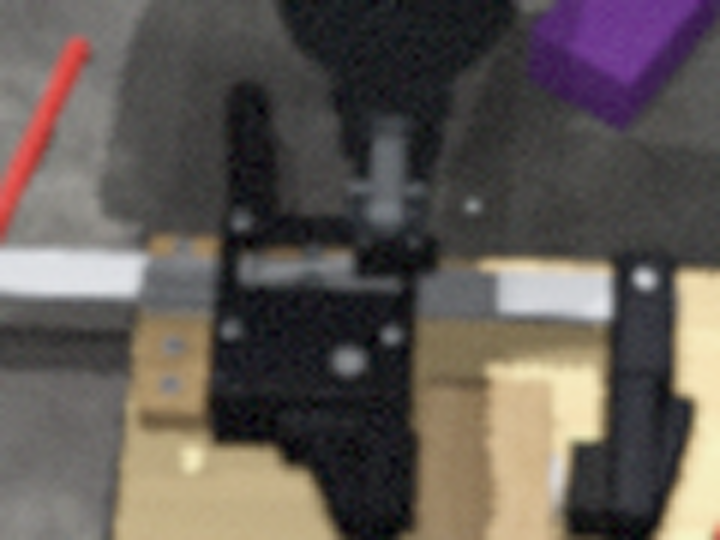

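>>> {"name": "send_rows", "arguments": {
  "plan": [
    [[0.003, 0, 0.003], [0, 0.004, 0], -1],
    [[0.003, 0, 0.006], [0, 0.004, 0], -1],
    [[0.003, 0, 0.008], [0, 0.004, 0], -1],
    [[0.003, 0, 0.01], [0, 0.004, 0], -1],
    [[0.003, 0, 0.011], [0, 0.004, 0], -1]
  ]
}}

```text
clock: 26.67
eef_pos: [585.2, 123.4, 83.8]
tcp_rot: [-3.141, 0.001, 0.301]
contact_force: [0.4, 0.8, -0.6]
opening: -0.002
```

```bash
python3 -c "
from h import *
st();b=viewer.grab_frame('scene');print(jawtravel(b))
"
```

```text
t 26.67 P [ 1.2  8.3 83.8] F [ 0.6  0.6 -0.6] open -0.0 yaw [-3.141e+00  1.000e-03  3.010e-01]
(29.69792568355004, 0.9135334491729736)
```

>>> {"name": "send_rows", "arguments": {
  "plan": [
    [[0, 0, 0.001], [0, 0, 0], -1],
    [[0, 0, 0.0015], [0, 0, 0], -1],
    [[0, 0, 0.002], [0, 0, 0], -1],
    [[0, 0, 0.0025], [0, 0, 0], -1],
    [[0, 0, 0.003], [0, 0, 0], -1]
  ]
}}

```text
clock: 27.13
eef_pos: [585.2, 124.3, 81.8]
tcp_rot: [-3.14, 0.0, 0.3]
contact_force: [-5.0, 6.0, 10.5]
opening: 0.003
```

```bash
python3 -c "
from h import *
st();b=viewer.grab_frame('scene');print(jawtravel(b))
cv2.imwrite('pics/c24.png',cv2.resize(b[130:220,250:370],(0,0),fx=6,fy=6,interpolation=2)[:,:,::-1])
"
```

```text
t 27.13 P [ 1.5  9.1 81.8] F [-3.   7.2 10.5] open 0.0 yaw [-3.14  0.    0.3 ]
(29.69792568355004, 0.9149857759475708)
```

View pics/c24.png

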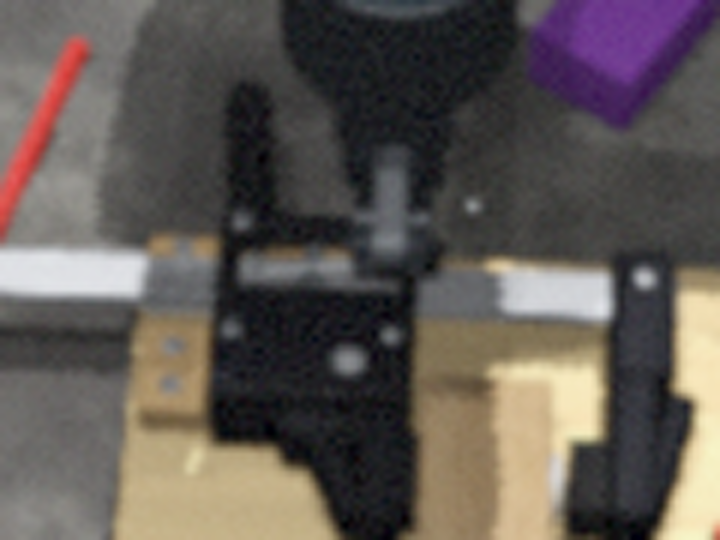

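>>> {"name": "send_rows", "arguments": {
  "plan": [
    [[0, 0, 0.001], [0, 0, 0], -1],
    [[0, 0, 0.0015], [0, 0, 0], -1],
    [[0, 0, 0.002], [0, 0, 0], -1],
    [[0, 0, 0.0025], [0, 0, 0], -1],
    [[0, 0, 0.003], [0, 0, 0], -1]
  ]
}}

```text
clock: 27.6
eef_pos: [584.9, 125.5, 79.6]
tcp_rot: [-3.138, -0.0, 0.3]
contact_force: [-5.0, 7.2, 8.6]
opening: -0.005
```

```bash
python3 -c "
from h import *
st();b=viewer.grab_frame('scene');print(jawtravel(b))
"
```

```text
t 27.6 P [ 1.6 10.4 79.6] F [-2.6  8.4  8.6] open -0.01 yaw [-3.138 -0.     0.3  ]
(16.709652784482916, 0.9143723845481873)
```

>>> {"name": "send_rows", "arguments": {
  "plan": [
    [[0, 0, 0.001], [0, 0, 0], -1],
    [[0, 0, 0.0015], [0, 0, 0], -1],
    [[0, 0, 0.0015], [0, 0, 0], -1],
    [[0, 0, 0.0015], [0, 0, 0], -1],
    [[0, 0, 0.0015], [0, 0, 0], -1]
  ]
}}

```text
clock: 28.07
eef_pos: [584.7, 126.3, 78.6]
tcp_rot: [-3.137, -0.0, 0.299]
contact_force: [-3.6, 4.8, 6.8]
opening: -0.005
```

```bash
python3 -c "
from h import *
st();b=viewer.grab_frame('scene');print(jawtravel(b))
cv2.imwrite('pics/c25.png',cv2.resize(b[110:260,220:420],(0,0),fx=4,fy=4,interpolation=2)[:,:,::-1])
"
```

```text
t 28.07 P [ 1.6 11.1 78.6] F [-2.1  5.7  6.8] open -0.01 yaw [-3.137 -0.     0.299]
(-5.0, 0.9139432907104492)
```

View pics/c25.png

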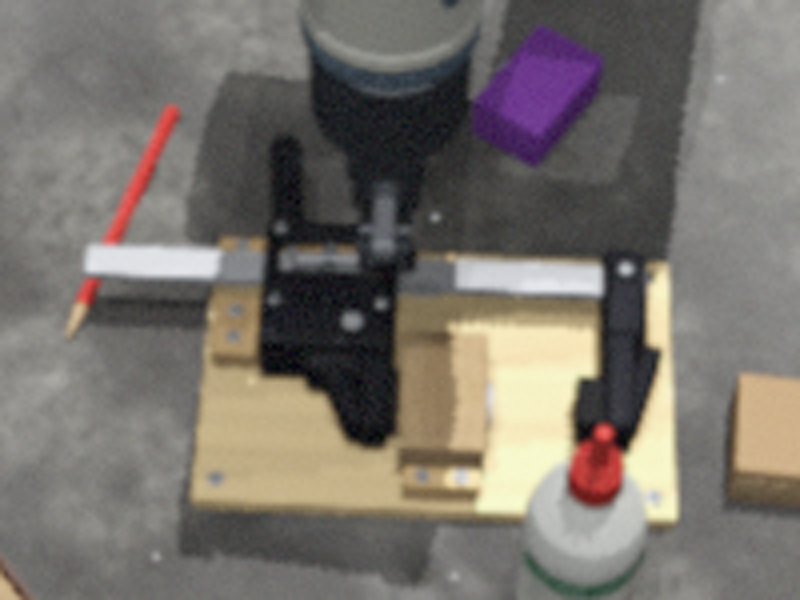

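>>> {"name": "send_rows", "arguments": {
  "plan": [
    [[0, 0, 0.001], [0, 0, 0], -1],
    [[0, 0, 0.001], [0, 0, 0], -1],
    [[0, 0, 0.001], [0, 0, 0], -1],
    [[0, 0, 0.001], [0, 0, 0], -1],
    [[0, 0, 0.001], [0, 0, 0], -1]
  ]
}}

```text
clock: 28.53
eef_pos: [584.5, 126.7, 78.0]
tcp_rot: [-3.136, -0.0, 0.299]
contact_force: [-3.2, 2.7, 5.8]
opening: -0.003
```

```bash
python3 -c "
from h import *
st();b=viewer.grab_frame('scene')
cv2.imwrite('pics/c26.png',cv2.resize(b[110:260,220:420],(0,0),fx=4,fy=4,interpolation=2)[:,:,::-1])
"
```

```text
t 28.53 P [ 1.6 11.6 78. ] F [-2.3  3.6  5.8] open -0.0 yaw [-3.136 -0.     0.299]
```

View pics/c26.png

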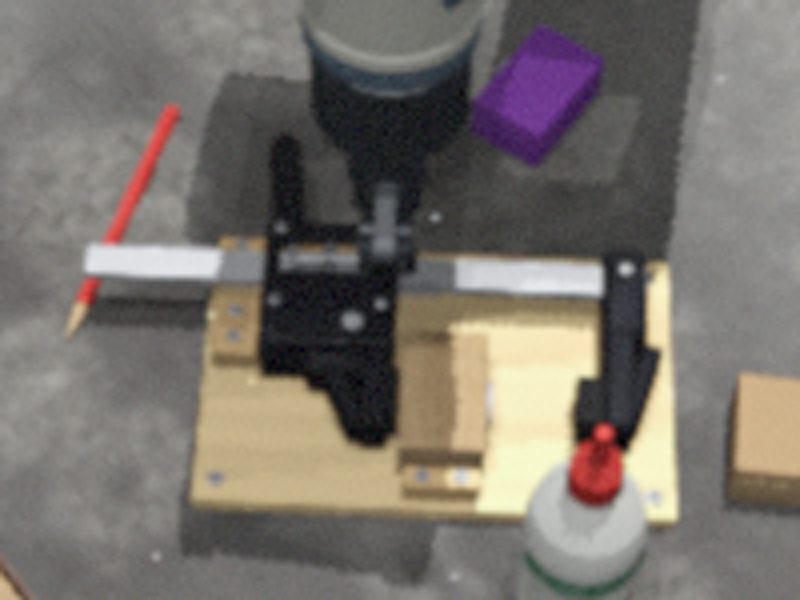

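>>> {"name": "send_rows", "arguments": {
  "plan": [
    [[0, 0, -0.01], [0, 0, 0], -1],
    [[0, 0, -0.03], [0, 0, 0], -1],
    [[0, 0, -0.06], [0, 0, 0], -1],
    [[-0.03, 0, -0.09], [0, 0, 0], -1],
    [[-0.06, 0, -0.12], [0, 0, 0], -1]
  ]
}}

```text
clock: 29.0
eef_pos: [528.7, 108.5, 198.5]
tcp_rot: [-3.137, -0.001, 0.299]
contact_force: [-0.2, 0.6, 0.6]
opening: 0.002
```

>>> {"name": "send_rows", "arguments": {
  "plan": [
    [[-0.04, 0, -0.02], [0, 0, 0], -1],
    [[-0.08, 0, -0.04], [0, 0, 0], -1],
    [[-0.12, 0.02, -0.05], [0, 0, 0], -1],
    [[-0.15, 0.06, -0.05], [0, 0, 0], -1],
    [[-0.15, 0.06, -0.05], [0, 0, 0], -1]
  ]
}}

```text
clock: 29.42
eef_pos: [400.5, 4.5, 249.3]
tcp_rot: [-3.139, -0.002, 0.301]
contact_force: [0.4, 0.4, -0.4]
opening: -0.001
```

```bash
python3 -c "
from h import *
st();b=viewer.grab_frame('scene');t=viewer.grab_frame('top')
cv2.imwrite('pics/c27.png',cv2.resize(b[110:260,220:420],(0,0),fx=4,fy=4,interpolation=2)[:,:,::-1])
cv2.imwrite('pics/t27.png',cv2.resize(t[145:275,245:435],(0,0),fx=4,fy=4,interpolation=2)[:,:,::-1])
"
```

```text
t 29.42 P [-210.3  -50.8  249.3] F [ 0.5  0.2 -0.4] open -0.0 yaw [-3.139e+00 -2.000e-03  3.010e-01]
```

View pics/c27.png

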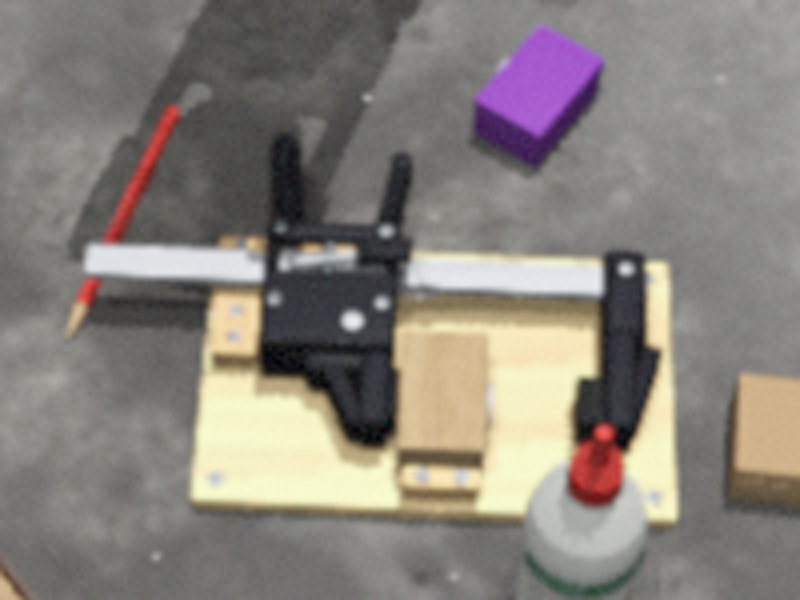

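View pics/t27.png

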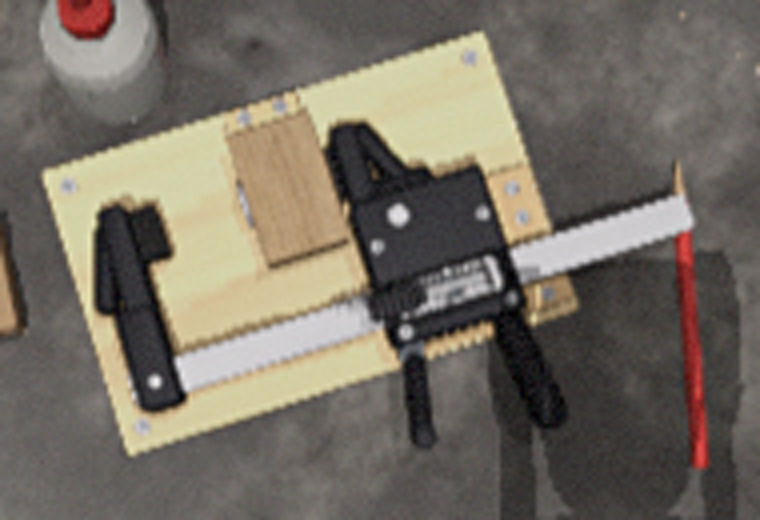

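```bash
python3 -c "
from rig import job
print(job.sign_off())"
```

```text
the job is handed in; nothing more can be done
None
```

I pumped the trigger seven times with the closed fingers, then pressed the release lever. The jaw sprang fully open, and I handed the job in at about 29.5 s of the 72 s. The hand-in gives no verdict.

**Nut home:** On the last stroke the jaw stopped moving while the trigger force rose from about 9–10 N to about 17–18 N. I stopped there, below the 24 N limit. In both cameras about 3–4 mm now stands off the wood, which matches the flange alone; at the start it was about 12 mm.

**Final state:** The last pictures show the jaw at its open stop, the trigger and release lever at rest, and the block and bystanders in place. The arm is clear of everything.

**Checks that disagreed or fell short:**
- **Starting position:** The jaw began about 10 mm closed rather than fully open.
- **Gain per stroke:** Each free stroke kept about 5 mm in the images, not the stated 7.2 mm.
- **Stiffness at the end:** The force rose by only about 1 N per mm at the end, less than the stated 3 N per mm.
- **Stop hit:** The second stroke, with the jaw still free of the nut, hit the trigger's own stop at about 36 N. The next strokes stopped short of that.
- **Resolution:** The cameras resolve about 2 mm per pixel, so being within 0.8 mm rests mainly on the jaw stopping and the force rising. The total travel of about 44–45 mm also fits the stated 43 mm or so.

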